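# Clamp a levelling foot in the capstan clamp

## Task

Stand the levelling foot (black disc base, slim stem with a brass top) disc down in the V-shaped nest of the bench clamp, then tighten the clamp by pushing its spokes round one after another, clockwise from above, until the foot is drawn into the V and held firmly: the push needed at a spoke, 70 mm out from the hub's axis, should end near 11 N, up from about 6 N while the clamp runs free. Stop there, do not overtighten (the foot cracks), let go, and leave the other things on the bench where they are.

Things in the scene. Friction and masses are not known exactly. Their poses are not given: they have to be found in the camera images.
- foot_c (a point): Levelling foot, loose, standing on its disc: black disc 44 mm across and 14 mm high, dark stem 20 mm across on it, brass top; 55 mm high overall, 0.08 to 0.15 kg. The point is on its axis, half-way up (27.5 mm above its underside); z is up along the stem. Grip the stem.
- foot: The same levelling foot; origin at the centre of its underside. Clamped rightly it is held with at least 12 N; it cracks above 45 N.
- clamp: Bench clamp, fixed: grey base plate 150 mm (its x) by 400 mm (its y), origin at the centre of its underside, z up. Placement and yaw vary. Nest at its -y end, capstan at its +y end; between them a red carriage with an orange nose slides along y, closing towards -y. The gear housing under the capstan is 60 mm high; a bearing 52 mm across, 86 mm high, carries the hub.
- nest (a point): Where the foot's axis lies when its disc is drawn into the V, on the flat nest floor 30 mm above the table. Axes as the clamp's. Two V walls 14 mm high on the -y side, each 45 degrees to y; the V opens towards +y, 62 mm wide at this point. With the clamp open the foot can stand 4 to 7 mm to +y of this point, clear of walls and nose; the nose then pushes it home.
- hub (a point): On the capstan's upright axis at the height of its spokes, 112 mm above the table. Hub 40 mm across, from 24 mm below to 18 mm above this point. Five level round steel spokes, 12 mm thick, 72 degrees apart, end in balls 22 mm across, centred 90 mm from the axis.
- capstan: The spoked capstan; origin at the hub point, z up, x axis along the spoke with the red ball. Clockwise from above closes the clamp, 16 mm per rad; let go, it holds up to 25 N of clamping and runs back from more. Pushed slowly square to a spoke and 70 mm from the axis, it takes about 6 N running free, 8.5 N at 12 N clamping, 11 N at 25 N, 16 N at 45 N (less when read at a standstill). First touch: 1.3 to 4.2 rad from the start.
- red_ball (a point): Centre of the red ball that ends one spoke, 90 mm from the capstan's axis; the other four balls are black. It shows where the spokes stand.
- rack: Sliding carriage: red block 32 x 30 x 24 mm on a toothed bar; origin on the bar, 35 mm to +y of the block. It carries a sprung orange nose on a screw set anywhere in a 26 mm range, so where it meets the foot is not known beforehand: feel for it. The spring gives 9 N per mm: from firm touch, 12 N comes after about 0.1 rad of the capstan, 25 N after 0.2 rad, 45 N after 0.35 rad.
- bumper_c (a point): short black rubber bumper, a tapered puck 42 mm across and 24 high; its centre. Bystander
- grommet_c (a point): black ring grommet lying flat, 48 mm outside, 24 mm hole, 14 high; its centre. Bystander
- bush_c (a point): flanged brass bush, 34 mm across, 26 high; its centre. Bystander
- jar_c (a point): glass jar with a yellow cap, 56 mm across, 75 high; its centre. Bystander
- spacer_c (a point): aluminium spacer ring, 40 mm outside, 20 high; its centre. Bystander
- driver_grip (a point): screwdriver with a green handle lying flat, 170 mm long; a point on its handle. Bystander
Mind the look-alikes: they are no part of the job. Of the things that look like the foot, the middle-sized one is meant.

How it is judged:
On the way:
1. the foot stands upright on the nest floor, let go of (horizontal distance between foot_c and nest below 0.025 m and z of foot_c in the frame of nest between 0.024 and 0.031 m and angle between foot_c's own z axis and vertical below 0.12 rad and contact force between the fingers and foot below 0.1 N), for 0.2 s.
At the end, for the whole second after the job is handed in: The foot stands upright (within 0.12 rad) on the nest floor, drawn into the V (axis within 5 mm of the nest point), at rest, held by the nose with at least 12 N; the foot is released (horizontal distance between foot_c and nest below 0.005 m and z of foot_c in the frame of nest between 0.024 and 0.031 m and angle between foot_c's own z axis and vertical below 0.12 rad and contact force between rack and foot above 12 N and linear speed of foot below 0.01 m/s); the robot touches nothing.
It fails at once if the foot is squeezed by the clamp with more than 45 N (it cracks) (contact force between rack and foot above 45 N).
It fails at once if another thing on the bench is pushed more than 30 mm from its place (distance of any of bumper_c, grommet_c, bush_c, jar_c, spacer_c, driver_grip from where it was at the start of the episode above 0.03 m).
It also fails if it takes over 72 s, if anything falls off the work surface, if the arm or the gripper's body presses on something with over 40 N, if the wrist force passes 120 N, or if a joint passes its speed limit or range.

## Robot

A 7-joint arm with a two-finger parallel gripper is mounted at the origin on the work surface. World frame = base frame: x ahead of the robot, y to its left, z up, the work surface at z = 0. Lengths are in m, angles in rad, forces in N, time in s.
With the tool pointing down it reaches from about 0.35 to 0.9 m from the base axis. Payload 19.9 kg.
Tool frame: the origin (TCP) lies at the very end of the fingers, on their centre line; the grasp point (between the pads) lies 19 mm behind it; z points along the fingers, y is the direction in which the jaws open and shut (so a half turn about z gives the same grasp; the last joint's range is limited). The gripper opens to 94 mm and grips with 3 to 60 N. Pads are 16 mm wide; open, the fingers measure 119 mm over their backs; the gripper's body (75 mm by 177 mm) begins 78 mm behind the grasp point.
Start: joints at [1.107, 0.417, -0.01, 1.614, 0.005, 1.111, -0.053], TCP at [0.256, -0.57, 0.205] pointing down, gripper open.
Joint ranges: [-2.81, 2.81], [-0.39, 2.02], [-1.27, 1.25], [0.06, 2.57], [-1.19, 4.33], [0.19, 2], [-2.82, 2.82]. Speed limits (rad/s): [1.89, 1.89, 2.39, 2.39, 3.01, 3.01, 3.01].

## Interface

Orientations are given as a unit quaternion [w, x, y, z].
In Python, from cell import * gives the robot as it stands.
- The arm moves only by the tool servo_tool, never from a script. Its argument "motion" is a list of rows, each an object with "dp": the shift along the tool's x, y, z each as a share of 0.3 m, from -1 to 1, a list of three; "rotation": the turn, a rotation vector about the tool's x, y, z each as a share of 0.5 rad, from -1 to 1, a list of three; "hand": the closure, from -1 (fully open) to 1 (shut). A call has 1 to 5 rows; each row shifts and turns the commanded pose from where the row before left it, along the tool's axes as they then stand; what a row does not reach is not made up. A row lasts 1/12 s, in which the tool goes at most 41.7 mm and 7.16 degrees, less where a joint would pass 70% of its speed; a pose out of reach is approached as far as the arm can. A call with a number of a shift or a turn outside -1 to 1 is refused whole. A call with a gripper value outside its range is refused whole. The fingers move at their own pace and stop on an object; "squeeze" is the grip in N (left out, the last holds). Time passes only in rows, so rows that do not move let the fingers close. It gives the time, the measured TCP pose, the force and the opening at its end, in the units of the state.
- read_state(): the state, without advancing time (a new reading comes with each control period).
- snapshot(name): name is "scene" or "top" or "wrist"; returns the picture (400x640x3 uint8, blue, green, red); there is no depth.
- camera_params(name): a dict with "vertical_fov" (degrees; the focal length in pixels is half the picture's height over the tangent of half this angle, whatever the lens; pixels are square), "cx", "cy" (the principal point, pixels), "rvec" (rotation vector, rad) and "tvec" (3), from world to camera coordinates, as OpenCV has them. Camera axes: x right, y down, z forward; pixel columns grow to the right and rows downward; lengths in m; the calibration is good to about 2 mm. A picture is of the moment at which its call begins: read the wrist's pose just before it. camera_params takes no time and is no camera call; for the wrist camera it gives the pose at the moment of the call.
- hand_in(): hands the job in, once; it reports no verdict.
The state is a dict: "time_s": time; "joints": joint angles; "qd": joint speeds; "effort": joint torques, N m; "tool_pos": TCP position; "tcp_rot": TCP orientation; "force": force on the tool from outside, world axes, zero at the start; "torque": the same for the moment, N m; "width": finger opening in m.
Only numpy, scipy, OpenCV 4.12 (cv2) and the standard library are available. Lean on these libraries where they do the work, as an engineer would, in place of code of your own. Each camera call takes 0.05 s, during which the arm holds its last target.

## Working session

There is one attempt and no reset: what is moved stays moved. The work goes in short steps, Python scripts to look and compute and a tool call to move; the robot and the scene stay as the last step left them, time stands still between calls to the robot, and variables do not carry over. Pictures are saved under pics/ and viewed, and the job is handed in when it is done.

Besides the shell and the picture viewer there is one more tool, called in YAML: its name, and indented under it one key for each argument. servo_tool: Moves the arm, as the interface text tells. Shift numbers are shares of 0.3 m and turn numbers shares of 0.5 rad, none past 1 either way. Its arguments: {"type":"object","properties":{"motion":{"type":"array","items":{"type":"object","properties":{"dp":{"type":"array","items":{"type":"number","minimum":-1,"maximum":1}},"rotation":{"type":"array","items":{"type":"number","minimum":-1,"maximum":1}},"hand":{"type":"number"}}}},"squeeze":{"type":"number"}},"required":["motion"]}

```bash
mkdir -p pics; ls
python3 - <<'E'
from cell import *
import cv2
print(read_state())
for n in ["scene","top","wrist"]:
    p=camera_params(n); print(n,p)
    cv2.imwrite(f"pics/{n}0.png",snapshot(n))
E
```

```text
pics
{'time_s': 0.0, 'joints': array([ 1.10650501,  0.41794916, -0.01032508,  1.61416354,  0.00470573,
        1.11067675, -0.05299562]), 'qd': array([ 0.00071489,  0.00032051, -0.00038476, -0.00035691, -0.00087802,
        0.00231791, -0.00047237]), 'effort': array([-4.48572446e-04, -8.51247811e+01,  6.38767518e-01, -4.25973952e+01,
       -4.88359330e-02,  1.88012654e-02,  1.77119873e-04]), 'tool_pos': array([ 0.2562918 , -0.56963437,  0.20484514]), 'tcp_rot': array([-5.62927900e-04,  9.77735151e-01,  2.09841917e-01, -1.64387653e-04]), 'force': array([-0.63560127,  0.57119558,  0.95570687]), 'torque': array([0.00555395, 0.00502339, 0.01299325]), 'width': 0.09418481956479616}
scene {'vertical_fov': 51.76901809972324, 'cx': 319.4126500998601, 'cy': 200.56503417150435, 'rvec': array([ 2.18365553,  1.30840748, -0.44351614]), 'tvec': array([-0.2495435 , -0.2987816 ,  1.38812442])}
top {'vertical_fov': 55.66253408182658, 'cx': 321.5629048288706, 'cy': 202.85578467524363, 'rvec': array([ 2.17815173, -2.14620738,  0.11334426]), 'tvec': array([0.01089981, 0.53606936, 0.97337773])}
wrist {'vertical_fov': 60.80609958400864, 'cx': 321.95272603785224, 'cy': 198.78606157848887, 'rvec': array([-2.433811  ,  1.57375368,  0.22238603]), 'tvec': array([-0.62367033, -0.02908453,  0.39152793])}
```

View pics/top0.png

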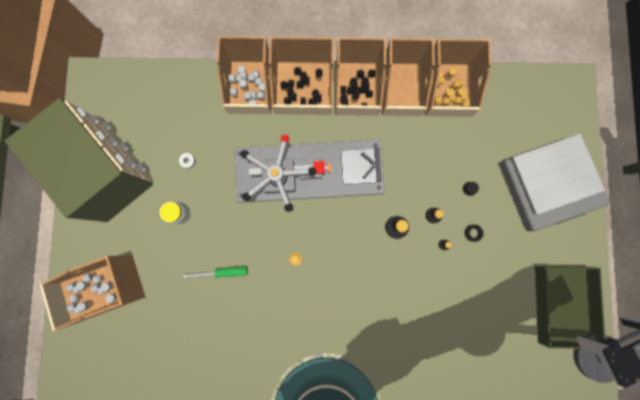

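View pics/scene0.png

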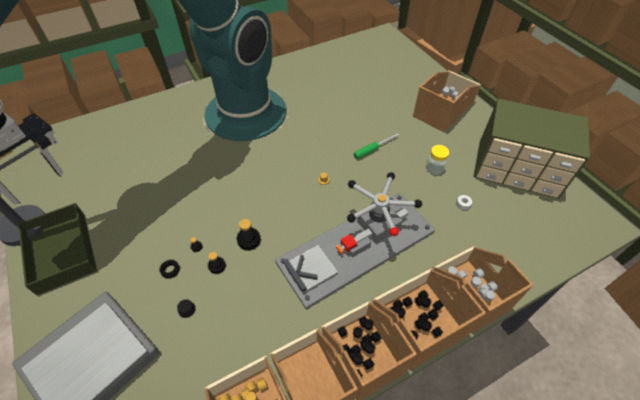

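View pics/wrist0.png

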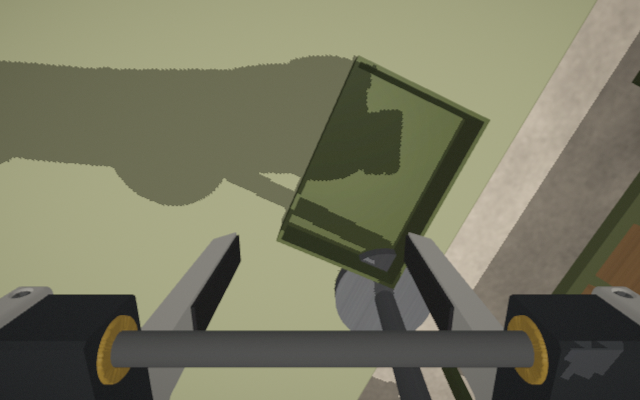

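```bash
cat > h.py <<'E'
import numpy as np, cv2
from cell import *
from scipy.spatial.transform import Rotation as R
def cam(n,p=None):
    p=p or camera_params(n); f=200/np.tan(np.radians(p["vertical_fov"])/2)
    return f,p["cx"],p["cy"],R.from_rotvec(p["rvec"]).as_matrix(),np.array(p["tvec"])
def pix2w(n,u,v,z,p=None):
    f,cx,cy,M,t=cam(n,p); d=M.T@np.array([(u-cx)/f,(v-cy)/f,1]); c=-M.T@t
    return c+d*(z-c[2])/d[2]
def w2pix(n,P,p=None):
    f,cx,cy,M,t=cam(n,p); q=M@np.array(P)+t; return np.array([f*q[0]/q[2]+cx,f*q[1]/q[2]+cy])
def crop(img,x0,y0,x1,y1,s,name):
    c=cv2.resize(img[y0:y1,x0:x1],None,fx=s,fy=s,interpolation=cv2.INTER_CUBIC); cv2.imwrite("pics/"+name,c)
E
python3 - <<'E'
from h import *
im=cv2.imread("pics/top0.png"); crop(im,225,125,395,225,4.7,"t_clamp.png"); crop(im,375,170,495,260,6,"t_foot.png")
im=cv2.imread("pics/scene0.png"); crop(im,270,160,440,310,4,"s_clamp.png"); crop(im,150,210,270,320,5,"s_foot.png")
for n in ["top","scene"]:
    f,cx,cy,M,t=cam(n); print(n,-M.T@t,f)
print(pix2w("top",434,215,0.05),pix2w("top",275,172,0.112),pix2w("top",285,139,0.112))
E
```

```text
top [0.42569289 0.01263485 1.02644011] 378.8325058247267
scene [ 1.07100495 -0.28958937  0.92060751] 412.167312404073
[ 0.50627957 -0.27190857  0.05      ] [0.60119576 0.13361372 0.112     ] [0.68446801 0.11121101 0.112     ]
```

View pics/t_clamp.png

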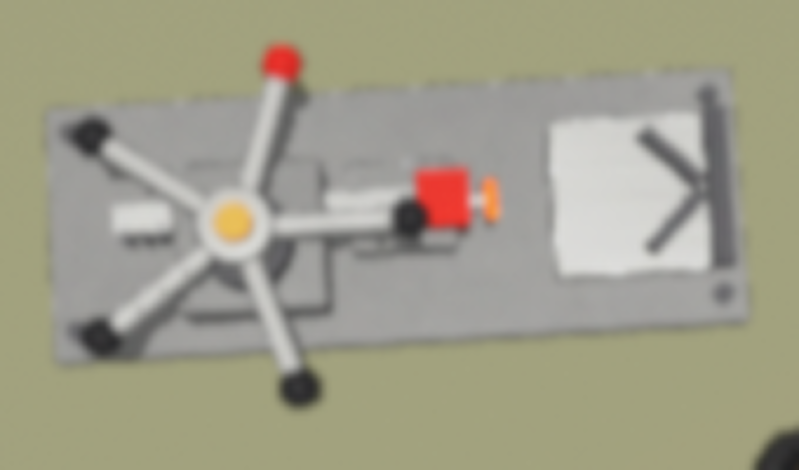

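View pics/t_foot.png

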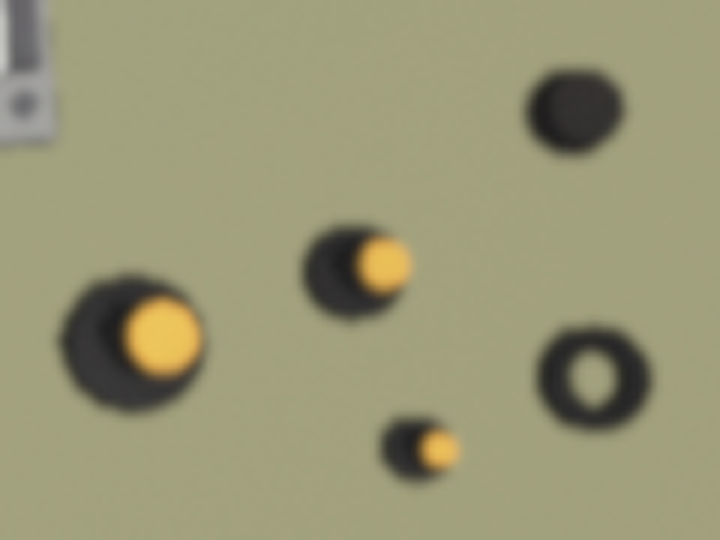

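View pics/s_clamp.png

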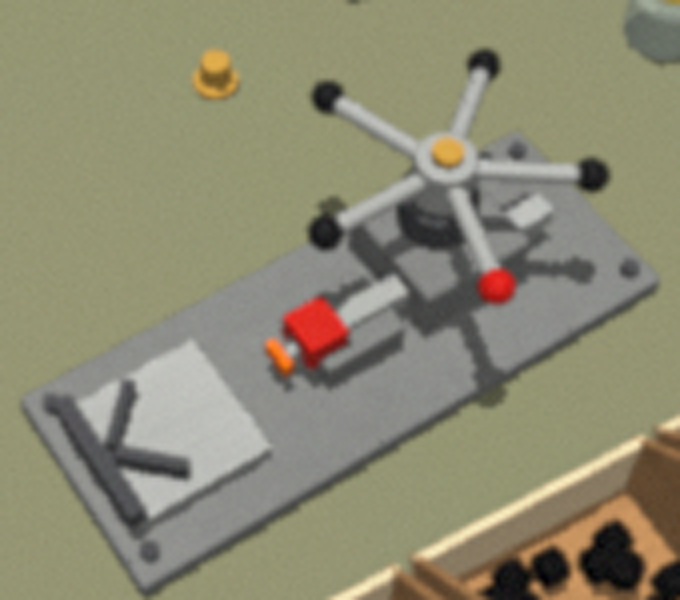

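View pics/s_foot.png

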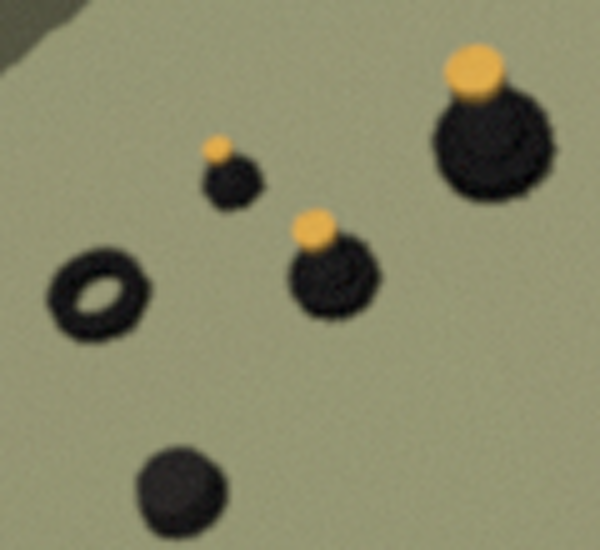

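Run:
```python
from h import *
def T(x,y,s=4.7,x0=225,y0=125): return (x+.5)/s-.5+x0,(y+.5)/s-.5+y0
def S(x,y,s=4,x0=270,y0=160): return (x+.5)/s-.5+x0,(y+.5)/s-.5+y0
print("foot top",pix2w("top",*T(385,265,6,375,170),.055),"scene",pix2w("scene",*S(315,228,5,150,210),.054))
print("hub top", pix2w("top",*T(233,222),.130), pix2w("scene",*S(448,153),.130))
balls=[(282,64),(90,135),(100,337),(300,387),(410,217)]
bs=[(497,286),(593,174),(484,65),(328,97),(325,232)]
for b,c in zip(balls,bs):
    p=pix2w("top",*T(*b),.112);q=pix2w("scene",*S(*c),.112); print("ball",p[:2],q[:2])
cor=[(46,107),(733,68),(747,322),(57,365)]
for z in (.012,.016,.02):
  P=np.array([pix2w("top",*T(*c),z)[:2] for c in cor]); 
  print(z,P.mean(0),[np.linalg.norm(P[i]-P[(i+1)%4]) for i in range(4)],np.degrees(np.arctan2(*(P[0]-P[1])[::-1])),np.degrees(np.arctan2(*(P[3]-P[2])[::-1])))
for nm,c in dict(apex=(700,188),e1=(642,131),e2=(652,248),nose=(492,200)).items(): print(nm,pix2w("top",*T(*c),.044))
```

```text
foot top [ 0.50926514 -0.28268912  0.055     ] scene [ 0.51069852 -0.28132     0.054     ]
hub top [0.59810259 0.13321357 0.13      ] [0.6012672  0.13273187 0.13      ]
ball [0.68642575 0.11223666] [0.68658055 0.11324202]
ball [0.64684374 0.21205142] [0.6463164  0.21190915]
ball [0.54010598 0.20284541] [0.54110892 0.20272637]
ball [0.51558734 0.09853613] [0.51660973 0.09986588]
ball [0.6055184  0.04333128] [0.60603264 0.04434757]
0.012 [0.62655916 0.0549141 ] [np.float64(0.40147764727882784), np.float64(0.14968642646960725), np.float64(0.3969198046124912), np.float64(0.1517761332504304)] 94.11691933687682 94.42187075697252
0.016 [0.62576714 0.05474739] [np.float64(0.3998945961147719), np.float64(0.14909620364332507), np.float64(0.39535472530362425), np.float64(0.1511776705812221)] 94.11691933687682 94.42187075697252
0.02 [0.62497511 0.05458068] [np.float64(0.3983115449507159), np.float64(0.14850598081704267), np.float64(0.39378964599475735), np.float64(0.15057920791201357)] 94.11691933687682 94.42187075697252
apex [ 0.63771176 -0.11680201  0.044     ]
e1 [ 0.66991645 -0.08416411  0.044     ]
e2 [ 0.60320489 -0.08998684  0.044     ]
nose [ 6.29223854e-01 -2.11298040e-04  4.40000000e-02]
```

```bash
cat >> h.py <<'E'
def pose():
    s=read_state(); w,x,y,z=s["tcp_rot"]; return np.array(s["tool_pos"]),R.from_quat([x,y,z,w]),s
def yawy(r): # angle of tool y axis, deg
    a=r.as_matrix()[:,1]; return np.degrees(np.arctan2(a[1],a[0]))
def down(yaw): # tool down with tool y axis at yaw (deg)
    a=np.radians(yaw); y=np.array([np.cos(a),np.sin(a),0]); z=np.array([0,0,-1.]); x=np.cross(y,z)
    return R.from_matrix(np.column_stack([x,y,z]))
def plan(P,yaw,n,hand=None,via=None):
    p,r,s=pose(); rt=down(yaw); rv=(r.inv()*rt).as_rotvec(); 
    import json
    rows=[]
    for i in range(n):
        pt=p+(np.array(P)-p)/(n-i); rr=(r.inv()*rt).as_rotvec()/(n-i)
        dp=np.round(r.inv().apply(pt-p)/.3,3); ro=np.round(rr/.5,3)
        rows.append({"dp":[float(v) for v in dp],"rotation":[float(v) for v in ro]})
        if hand is not None: rows[-1]["hand"]=hand
        p=p+r.apply(dp*.3); r=r*R.from_rotvec(ro*.5)
    print("now",np.round(pose()[0],4),round(yawy(pose()[1]),1)); 
    for q in rows: print(json.dumps(q)+",")
    print("end",np.round(p,4),round(yawy(r),1))
def show():
    p,r,s=pose(); print("t",round(s["time_s"],2),"p",np.round(p,4),"yawy",round(yawy(r),1),"F",np.round(s["force"],2),"w",round(s["width"],4),"j",np.round(s["joints"],2))
E
python3 -c "
from h import *
plan([.510,-.282,.12],4.3,12,0.0)"
```

```text
now [ 0.2563 -0.5697  0.205 ] -65.8
{"dp": [0.097, -0.044, 0.024], "rotation": [-0.0, -0.0, -0.204], "hand": 0.0},
{"dp": [0.101, -0.034, 0.024], "rotation": [-0.0, -0.0, -0.204], "hand": 0.0},
{"dp": [0.104, -0.023, 0.024], "rotation": [-0.0, -0.0, -0.204], "hand": 0.0},
{"dp": [0.106, -0.013, 0.024], "rotation": [-0.0, -0.0, -0.204], "hand": 0.0},
{"dp": [0.106, -0.002, 0.023], "rotation": [-0.0, -0.0, -0.204], "hand": 0.0},
{"dp": [0.106, 0.009, 0.024], "rotation": [-0.0, -0.0, -0.204], "hand": 0.0},
{"dp": [0.105, 0.02, 0.023], "rotation": [-0.0, -0.0, -0.204], "hand": 0.0},
{"dp": [0.102, 0.03, 0.024], "rotation": [-0.0, -0.0, -0.204], "hand": 0.0},
{"dp": [0.099, 0.041, 0.023], "rotation": [-0.0, -0.0, -0.204], "hand": 0.0},
{"dp": [0.094, 0.05, 0.024], "rotation": [-0.0, -0.001, -0.203], "hand": 0.0},
{"dp": [0.088, 0.06, 0.023], "rotation": [-0.001, -0.0, -0.204], "hand": 0.0},
{"dp": [0.081, 0.068, 0.024], "rotation": [-0.0, -0.001, -0.203], "hand": 0.0},
end [ 0.5099 -0.2821  0.1199] 4.3
```

servo_tool:
  motion:
    - {"dp": [0.097,-0.044,0.024],"rotation": [0,0,-0.204],"hand": 0}
    - {"dp": [0.101,-0.034,0.024],"rotation": [0,0,-0.204],"hand": 0}
    - {"dp": [0.104,-0.023,0.024],"rotation": [0,0,-0.204],"hand": 0}
    - {"dp": [0.106,-0.013,0.024],"rotation": [0,0,-0.204],"hand": 0}
    - {"dp": [0.106,-0.002,0.023],"rotation": [0,0,-0.204],"hand": 0}

```text
time_s: 0.57
tool_pos: [0.3627, -0.4487, 0.1693]
tcp_rot: [-0.0, 0.892, 0.452, -0.0]
force: [0.3, 0.1, 0.1]
width: 0.0641
```

servo_tool:
  motion:
    - {"dp": [0.106,0.009,0.024],"rotation": [0,0,-0.204],"hand": 0}
    - {"dp": [0.105,0.02,0.023],"rotation": [0,0,-0.204],"hand": 0}
    - {"dp": [0.102,0.03,0.024],"rotation": [0,0,-0.204],"hand": 0}
    - {"dp": [0.099,0.041,0.023],"rotation": [0,0,-0.204],"hand": 0}
    - {"dp": [0.094,0.05,0.024],"rotation": [0,0,-0.204],"hand": 0}

```text
time_s: 0.98
tool_pos: [0.4685, -0.3288, 0.134]
tcp_rot: [-0.0, 0.749, 0.662, -0.0]
force: [0.3, -0.8, -0.4]
width: 0.0466
```

```bash
python3 -c "
from h import *
show()
plan([.510,-.282,.12],4.3,3,0.0)"
```

```text
t 0.98 p [ 0.4685 -0.3288  0.134 ] yawy -7.1 F [ 0.25 -0.84 -0.37] w 0.0466 j [ 0.81  0.42 -0.32  1.81  0.16  0.94  0.3 ]
now [ 0.4685 -0.3288  0.134 ] -7.1
{"dp": [0.057, 0.039, 0.016], "rotation": [-0.0, -0.0, -0.132], "hand": 0.0},
{"dp": [0.055, 0.043, 0.015], "rotation": [-0.0, -0.0, -0.132], "hand": 0.0},
{"dp": [0.051, 0.047, 0.016], "rotation": [-0.0, -0.0, -0.132], "hand": 0.0},
end [ 0.51   -0.2821  0.1199] 4.3
```

servo_tool:
  motion:
    - {"dp": [0.057,0.039,0.016],"rotation": [0,0,-0.132]}
    - {"dp": [0.055,0.043,0.015],"rotation": [0,0,-0.132]}
    - {"dp": [0.051,0.047,0.016],"rotation": [0,0,-0.132]}
    - {"dp": [0,0,0]}

```text
invalid input at $.motion[0]: expected keys dp, rotation, hand
```

```bash
python3 -c "
from h import *
show()
p=camera_params('wrist');im=snapshot('wrist');cv2.imwrite('pics/w1.png',im);np.save('w1.npy',p,allow_pickle=True)
print(w2pix('wrist',[.51,-.282,.055],p))
plan([.510,-.282,.12],4.3,3,0.0)"
```

```text
t 0.98 p [ 0.4685 -0.3288  0.134 ] yawy -7.1 F [ 0.25 -0.84 -0.37] w 0.0466 j [ 0.81  0.42 -0.32  1.81  0.16  0.94  0.3 ]
[370.13286703 141.88556544]
now [ 0.4723 -0.3227  0.1328] -6.2
{"dp": [0.049, 0.037, 0.014], "rotation": [0.0, -0.002, -0.122], "hand": 0.0},
{"dp": [0.047, 0.04, 0.015], "rotation": [0.001, -0.002, -0.122], "hand": 0.0},
{"dp": [0.045, 0.042, 0.014], "rotation": [0.0, -0.002, -0.123], "hand": 0.0},
end [ 0.51   -0.2821  0.12  ] 4.3
```

View pics/w1.png

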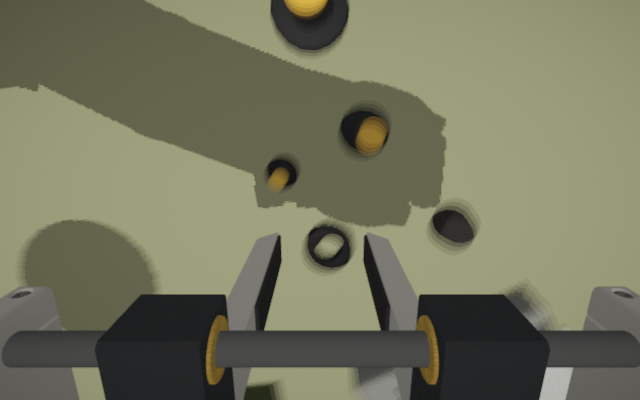

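servo_tool:
  motion:
    - {"dp": [0.049,0.037,0.014],"rotation": [0,0,-0.122],"hand": 0}
    - {"dp": [0.047,0.04,0.015],"rotation": [0,0,-0.122],"hand": 0}
    - {"dp": [0.045,0.042,0.014],"rotation": [0,0,-0.122],"hand": 0}
    - {"dp": [0,0,0],"rotation": [0,0,0],"hand": 0}

```text
time_s: 1.37
tool_pos: [0.5087, -0.2865, 0.1205]
tcp_rot: [-0.001, 0.684, 0.73, 0.001]
force: [-0.0, 0.1, -0.9]
width: 0.0473
```

```bash
python3 -c "
from h import *
show()
p=camera_params('wrist');im=snapshot('wrist');cv2.imwrite('pics/w2.png',im)
print(w2pix('wrist',[.51,-.282,.055],p))
plan([.510,-.282,.0195],4.3,4,0.0)"
```

```text
t 1.37 p [ 0.5087 -0.2865  0.1205] yawy 3.7 F [-0.02  0.12 -0.93] w 0.0473 j [ 0.75  0.46 -0.37  1.79  0.2   0.93  0.36]
[325.00950204 207.19784923]
now [ 0.5076 -0.2882  0.1208] 3.4
{"dp": [0.005, 0.002, 0.084], "rotation": [-0.0, -0.001, -0.007], "hand": 0.0},
{"dp": [0.005, 0.002, 0.085], "rotation": [-0.0, -0.0, -0.008], "hand": 0.0},
{"dp": [0.005, 0.003, 0.084], "rotation": [-0.0, -0.001, -0.007], "hand": 0.0},
{"dp": [0.005, 0.002, 0.085], "rotation": [-0.0, -0.0, -0.008], "hand": 0.0},
end [ 0.5099 -0.282   0.0194] 4.3
```

View pics/w2.png

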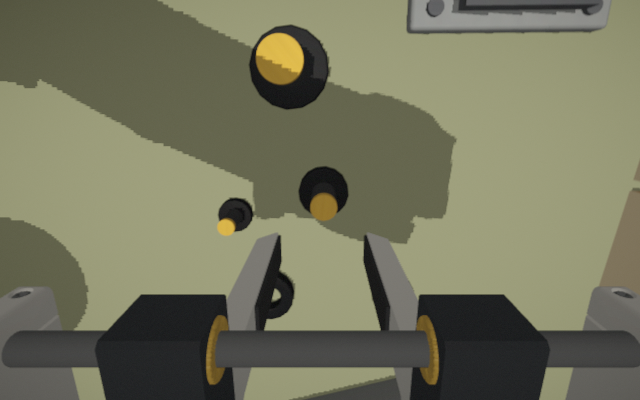

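servo_tool:
  motion:
    - {"dp": [0.01,0.004,0.08],"rotation": [0,0,-0.015],"hand": 0}
    - {"dp": [0.01,0.003,0.08],"rotation": [0,0,-0.015],"hand": 0}
    - {"dp": [0,0,0.08],"rotation": [0,0,0],"hand": 0}
    - {"dp": [0,0,0.05],"rotation": [0,0,0],"hand": 0}
    - {"dp": [0,0,0],"rotation": [0,0,0],"hand": 0}

```text
time_s: 1.83
tool_pos: [0.5062, -0.2837, 0.0315]
tcp_rot: [-0.002, 0.682, 0.731, -0.001]
force: [-0.2, -0.3, 0.1]
width: 0.0471
```

```bash
python3 -c "
from h import *
show()
plan([.510,-.282,.0195],4.3,2,0.0)"
```

```text
t 1.83 p [ 0.5062 -0.2837  0.0315] yawy 4.0 F [-0.2  -0.32  0.09] w 0.0471 j [ 0.71  0.58 -0.33  1.84  0.26  0.77  0.31]
now [ 0.5062 -0.2837  0.0315] 4.0
{"dp": [0.002, 0.007, 0.02], "rotation": [-0.004, -0.002, -0.005], "hand": 0.0},
{"dp": [0.003, 0.006, 0.02], "rotation": [-0.004, -0.003, -0.005], "hand": 0.0},
end [ 0.5099 -0.2819  0.0195] 4.3
```

servo_tool:
  motion:
    - {"dp": [0.003,0.009,0.02],"rotation": [-0.004,-0.003,-0.005],"hand": 0}
    - {"dp": [0.003,0.004,0.02],"rotation": [-0.004,-0.003,-0.005],"hand": 0}
    - {"dp": [0,0,0],"rotation": [0,0,0],"hand": 0}

```text
time_s: 2.08
tool_pos: [0.5121, -0.2819, 0.0223]
tcp_rot: [0.003, 0.68, 0.733, 0.001]
force: [0.1, -1.1, -0.4]
width: 0.0468
```

```bash
python3 -c "
from h import *
show()
plan([.510,-.282,.0195],4.3,1,0.0)"
```

```text
t 2.08 p [ 0.5121 -0.2819  0.0223] yawy 4.3 F [ 0.09 -1.11 -0.4 ] w 0.0468 j [ 0.7   0.6  -0.32  1.84  0.27  0.74  0.3 ]
now [ 0.5121 -0.2819  0.0223] 4.3
{"dp": [0.0, -0.007, 0.009], "rotation": [0.009, 0.006, 0.001], "hand": 0.0},
end [ 0.51   -0.282   0.0196] 4.3
```

servo_tool:
  motion:
    - {"dp": [0,-0.003,0.006],"rotation": [0,0,0],"hand": 0}
    - {"dp": [0,0,0],"rotation": [0,0,0],"hand": 0}
    - {"dp": [0,0,0],"rotation": [0,0,0],"hand": 0}
  squeeze: 20

```text
time_s: 2.33
tool_pos: [0.511, -0.2823, 0.0211]
tcp_rot: [0.003, 0.68, 0.733, 0.0]
force: [0.3, 0.2, -0.4]
width: 0.0471
```

servo_tool:
  motion:
    - {"dp": [0,0,0],"rotation": [0,0,0],"hand": 1}
    - {"dp": [0,0,0],"rotation": [0,0,0],"hand": 1}
    - {"dp": [0,0,0],"rotation": [0,0,0],"hand": 1}
    - {"dp": [0,0,0],"rotation": [0,0,0],"hand": 1}
    - {"dp": [0,0,0],"rotation": [0,0,0],"hand": 1}
  squeeze: 20

```text
time_s: 2.75
tool_pos: [0.5108, -0.2821, 0.0207]
tcp_rot: [0.002, 0.68, 0.733, 0.0]
force: [-0.6, -0.3, 0.9]
width: 0.0198
```

```bash
python3 -c "
from h import *
show()
plan([.630,-.081,.14],4.3,8,1.0)"
```

```text
t 2.75 p [ 0.5108 -0.2821  0.0207] yawy 4.3 F [-0.61 -0.35  0.88] w 0.0198 j [ 0.7   0.6  -0.32  1.84  0.27  0.74  0.3 ]
now [ 0.5108 -0.2821  0.0207] 4.3
{"dp": [0.08, 0.056, -0.05], "rotation": [0.001, 0.001, -0.0], "hand": 1.0},
{"dp": [0.08, 0.056, -0.05], "rotation": [0.001, 0.001, -0.0], "hand": 1.0},
{"dp": [0.08, 0.056, -0.05], "rotation": [0.001, 0.001, -0.0], "hand": 1.0},
{"dp": [0.08, 0.056, -0.05], "rotation": [0.001, 0.001, -0.0], "hand": 1.0},
{"dp": [0.08, 0.056, -0.049], "rotation": [0.001, 0.0, -0.0], "hand": 1.0},
{"dp": [0.079, 0.056, -0.05], "rotation": [0.001, 0.001, -0.0], "hand": 1.0},
{"dp": [0.08, 0.056, -0.049], "rotation": [0.001, 0.0, -0.0], "hand": 1.0},
{"dp": [0.079, 0.055, -0.05], "rotation": [0.001, 0.001, -0.0], "hand": 1.0},
end [ 0.6299 -0.0811  0.1401] 4.3
```

servo_tool:
  motion:
    - {"dp": [0,0,-0.1],"rotation": [0,0,0],"hand": 1}
    - {"dp": [0.04,0.03,-0.13],"rotation": [0,0,0],"hand": 1}
    - {"dp": [0.08,0.06,-0.13],"rotation": [0,0,0],"hand": 1}
    - {"dp": [0.1,0.07,-0.04],"rotation": [0,0,0],"hand": 1}
    - {"dp": [0.1,0.07,0],"rotation": [0,0,0],"hand": 1}

```text
time_s: 3.17
tool_pos: [0.5714, -0.1848, 0.1384]
tcp_rot: [0.005, 0.681, 0.732, 0.001]
force: [1.9, -0.0, -1.3]
width: 0.0197
```

```bash
python3 -c "
from h import *
show()
plan([.630,-.115,.14],4.3,4,1.0)"
```

```text
t 3.17 p [ 0.5714 -0.1848  0.1384] yawy 4.2 F [ 1.88 -0.03 -1.35] w 0.0197 j [ 0.56  0.47 -0.39  1.74  0.22  0.97  0.16]
now [ 0.5714 -0.1848  0.1384] 4.2
{"dp": [0.054, 0.053, -0.001], "rotation": [0.004, 0.003, -0.001], "hand": 1.0},
{"dp": [0.055, 0.053, -0.001], "rotation": [0.004, 0.003, -0.001], "hand": 1.0},
{"dp": [0.054, 0.053, -0.001], "rotation": [0.005, 0.003, -0.001], "hand": 1.0},
{"dp": [0.055, 0.053, -0.002], "rotation": [0.004, 0.002, -0.001], "hand": 1.0},
end [ 0.63   -0.1149  0.14  ] 4.3
```

servo_tool:
  motion:
    - {"dp": [0.03,0.07,-0.02],"rotation": [0.003,0.003,0],"hand": 1}
    - {"dp": [0,0.06,-0.02],"rotation": [0.003,0.003,0],"hand": 1}
    - {"dp": [0,0.04,0],"rotation": [0.003,0.003,0],"hand": 1}
    - {"dp": [0,0,0],"rotation": [0,0,0],"hand": 1}
    - {"dp": [0,0,0],"rotation": [0,0,0],"hand": 1}

```text
time_s: 3.58
tool_pos: [0.6194, -0.1717, 0.1461]
tcp_rot: [-0.001, 0.68, 0.733, 0.0]
force: [-1.0, -0.9, -0.9]
width: 0.0198
```

```bash
python3 -c "
from h import *
import pickle
show()
p=camera_params('wrist');im=snapshot('wrist');cv2.imwrite('pics/w3.png',im)
pickle.dump(p,open('w3.pkl','wb'))
show()"
```

```text
t 3.58 p [ 0.6194 -0.1717  0.1461] yawy 4.3 F [-1.02 -0.92 -0.93] w 0.0198 j [ 0.51  0.54 -0.39  1.61  0.23  1.04  0.12]
t 3.63 p [ 0.6189 -0.172   0.1461] yawy 4.3 F [-0.38  0.27 -1.77] w 0.0201 j [ 0.51  0.54 -0.39  1.61  0.23  1.04  0.12]
```

View pics/w3.png

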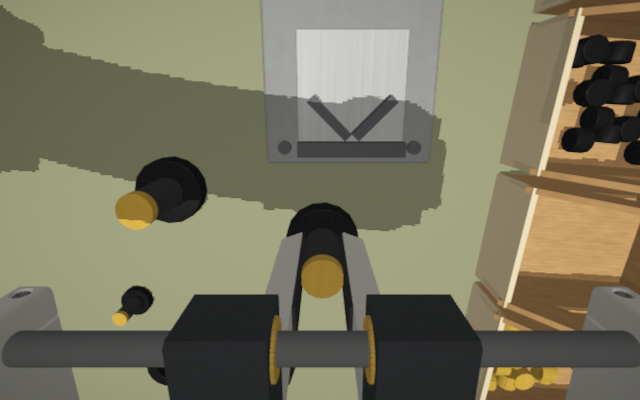

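```bash
python3 -c "
from h import *
im=cv2.imread('pics/w3.png'); crop(im,255,0,455,170,4,'w3c.png')"
```

```text
(no output)
```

View pics/w3c.png

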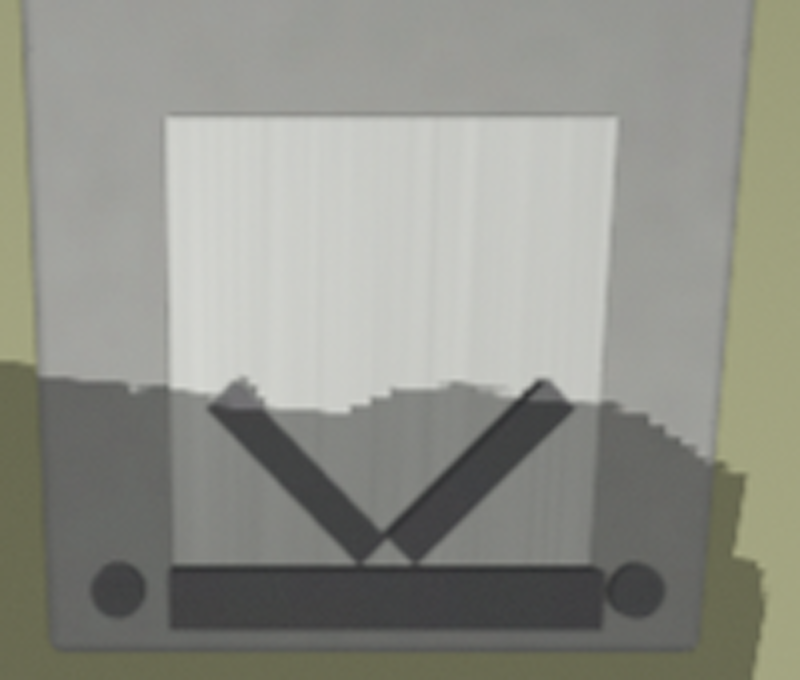

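```bash
python3 -c "
from h import *
import pickle
p=pickle.load(open('w3.pkl','rb'))
f,cx,cy,M,t=cam('wrist',p);print('cam',-M.T@t)
g=lambda x,y,z: pix2w('wrist',(x+.5)/4-.5+255,(y+.5)/4-.5,z,p)[:2]
print('apexT',g(388,540,.044),'L',g(245,383,.044),'Rt',g(553,387,.044),'Rf',g(541,380,.03),'apexF',g(387,533,.03))
for c in [(165,117),(617,117)]: print(g(*c,.03))
for c in [(52,648),(700,648)]: print(g(*c,.012))
for c in [(170,566),(604,566),(604,630),(170,630)]: print(g(*c,.044))
a=np.radians(4.3);print('base-derived nest axis x0: ',np.array([.6262,.0548])-.172*np.array([-np.sin(a),np.cos(a)]))
"
```

```text
cam [ 0.61266776 -0.09080862  0.32537   ]
apexT [ 0.63855501 -0.11515172] L [ 0.60735851 -0.0868142 ] Rt [ 0.66811149 -0.08298987] Rf [ 0.66820742 -0.08140867] apexF [ 0.63948393 -0.11491069]
[ 0.58783119 -0.03772255]
[ 0.67670234 -0.03102869]
[ 0.56626571 -0.14838843]
[ 0.7160601  -0.13706902]
[ 0.59456713 -0.1237429 ]
[ 0.6831668  -0.11705141]
[ 0.68504498 -0.13011491]
[ 0.59529456 -0.1368962 ]
base-derived nest axis x0:  [ 0.63909634 -0.11671584]
```

```bash
python3 -c "
from h import *
plan([.6364,-.079,.12],4.3,4,1.0)"
```

```text
now [ 0.6189 -0.172   0.1461] 4.3
{"dp": [0.076, 0.02, 0.022], "rotation": [-0.001, -0.001, -0.0], "hand": 1.0},
{"dp": [0.076, 0.02, 0.022], "rotation": [-0.001, -0.001, -0.0], "hand": 1.0},
{"dp": [0.076, 0.021, 0.022], "rotation": [-0.001, -0.001, -0.0], "hand": 1.0},
{"dp": [0.077, 0.02, 0.021], "rotation": [-0.0, -0.001, -0.0], "hand": 1.0},
end [ 0.6363 -0.079   0.1201] 4.3
```

servo_tool:
  motion:
    - {"dp": [0.076,0.02,0.022],"rotation": [0,0,0],"hand": 1}
    - {"dp": [0.076,0.02,0.022],"rotation": [0,0,0],"hand": 1}
    - {"dp": [0.076,0.02,0.022],"rotation": [0,0,0],"hand": 1}
    - {"dp": [0.076,0.02,0.022],"rotation": [0,0,0],"hand": 1}
    - {"dp": [0,0,0],"rotation": [0,0,0],"hand": 1}

```text
time_s: 4.05
tool_pos: [0.6359, -0.074, 0.1193]
tcp_rot: [-0.002, 0.678, 0.735, 0.001]
force: [-1.2, 1.2, -0.6]
width: 0.0191
```

servo_tool:
  motion:
    - {"dp": [0,0,0],"rotation": [0,0,0],"hand": 1}

```text
time_s: 4.13
tool_pos: [0.6359, -0.0783, 0.12]
tcp_rot: [-0.001, 0.679, 0.734, 0.0]
force: [-0.8, 1.0, -1.7]
width: 0.0195
```

```bash
python3 -c "
from h import *
show()
plan([.6364,-.079,.06],4.3,3,1.0)"
```

```text
t 4.13 p [ 0.6359 -0.0783  0.12  ] yawy 4.4 F [-0.85  0.98 -1.71] w 0.0195 j [ 0.37  0.56 -0.4   1.63  0.25  1.   -0.04]
now [ 0.6359 -0.0783  0.12  ] 4.4
{"dp": [-0.001, 0.001, 0.067], "rotation": [-0.001, -0.001, 0.001], "hand": 1.0},
{"dp": [-0.001, 0.0, 0.066], "rotation": [-0.001, -0.001, 0.001], "hand": 1.0},
{"dp": [-0.001, 0.001, 0.067], "rotation": [-0.001, -0.002, 0.001], "hand": 1.0},
end [ 0.6365 -0.079   0.06  ] 4.3
```

servo_tool:
  motion:
    - {"dp": [0,0,0.07],"rotation": [0,0,0],"hand": 1}
    - {"dp": [0,0,0.07],"rotation": [0,0,0],"hand": 1}
    - {"dp": [0,0,0.06],"rotation": [0,0,0],"hand": 1}
    - {"dp": [0,0,0],"rotation": [0,0,0],"hand": 1}
    - {"dp": [0,0,0],"rotation": [0,0,0],"hand": 1}

```text
time_s: 4.55
tool_pos: [0.6359, -0.0803, 0.0602]
tcp_rot: [-0.001, 0.681, 0.733, -0.0]
force: [0.9, -0.2, -0.2]
width: 0.0197
```

```bash
python3 -c "
from h import *
show()
plan([.6364,-.079,.0507],4.3,2,1.0)"
```

```text
t 4.55 p [ 0.6359 -0.0803  0.0602] yawy 4.2 F [ 0.94 -0.24 -0.21] w 0.0197 j [ 0.35  0.64 -0.38  1.67  0.28  0.89 -0.07]
now [ 0.6359 -0.0803  0.0602] 4.2
{"dp": [0.002, 0.001, 0.016], "rotation": [-0.002, -0.001, -0.001], "hand": 1.0},
{"dp": [0.002, 0.001, 0.016], "rotation": [-0.002, -0.002, -0.002], "hand": 1.0},
end [ 0.6364 -0.0791  0.0506] 4.3
```

servo_tool:
  motion:
    - {"dp": [0.003,0.001,0.014],"rotation": [0,0,0],"hand": 1}
    - {"dp": [0.002,0,0.012],"rotation": [0,0,0],"hand": 1}
    - {"dp": [0,0,0.003],"rotation": [0,0,0],"hand": 1}
    - {"dp": [0,0,0.002],"rotation": [0,0,0],"hand": 1}
    - {"dp": [0,0,0],"rotation": [0,0,0],"hand": 1}

```text
time_s: 4.97
tool_pos: [0.637, -0.0776, 0.0513]
tcp_rot: [-0.001, 0.68, 0.733, 0.0]
force: [0.0, -0.7, -0.8]
width: 0.0194
```

```bash
python3 -c "
from h import *
show()"
```

```text
t 4.97 p [ 0.637  -0.0776  0.0513] yawy 4.3 F [ 0.   -0.67 -0.83] w 0.0194 j [ 0.34  0.65 -0.37  1.67  0.29  0.88 -0.07]
```

servo_tool:
  motion:
    - {"dp": [-0.005,0,0.003],"rotation": [0,0,0],"hand": 1}
    - {"dp": [0,0,0.002],"rotation": [0,0,0],"hand": 1}
    - {"dp": [0,0,0],"rotation": [0,0,0],"hand": 1}
    - {"dp": [0,0,0],"rotation": [0,0,0],"hand": 1}

```text
time_s: 5.3
tool_pos: [0.6372, -0.0785, 0.0506]
tcp_rot: [-0.001, 0.68, 0.733, 0.001]
force: [-6.6, 3.1, 13.2]
width: 0.0198
```

servo_tool:
  motion:
    - {"dp": [0,0,-0.002],"rotation": [0,0,0],"hand": 1}
    - {"dp": [0,0,0],"rotation": [0,0,0],"hand": 0}
    - {"dp": [0,0,0],"rotation": [0,0,0],"hand": 0}
    - {"dp": [0,0,0],"rotation": [0,0,0],"hand": 0}
    - {"dp": [0,0,0],"rotation": [0,0,0],"hand": 0}

```text
time_s: 5.72
tool_pos: [0.637, -0.0792, 0.0501]
tcp_rot: [-0.001, 0.68, 0.733, 0.0]
force: [-0.1, 0.6, 1.1]
width: 0.0424
```

```bash
python3 -c "
from h import *
show()
cv2.imwrite('pics/w4.png',snapshot('wrist'));crop(snapshot('scene'),270,160,440,310,4,'s4.png')"
```

```text
t 5.72 p [ 0.637  -0.0792  0.0501] yawy 4.3 F [-0.08  0.58  1.08] w 0.0424 j [ 0.35  0.65 -0.37  1.67  0.29  0.88 -0.07]
```

View pics/w4.png

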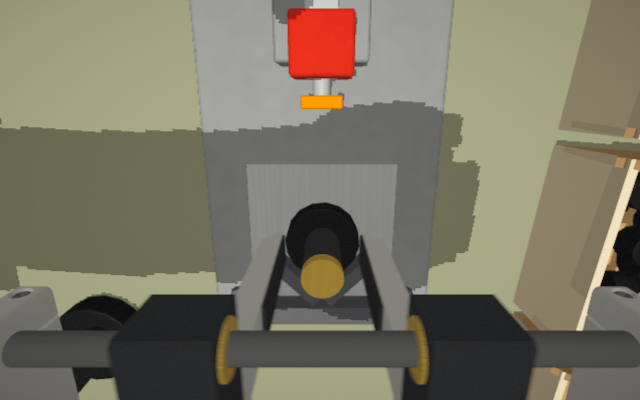

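View pics/s4.png

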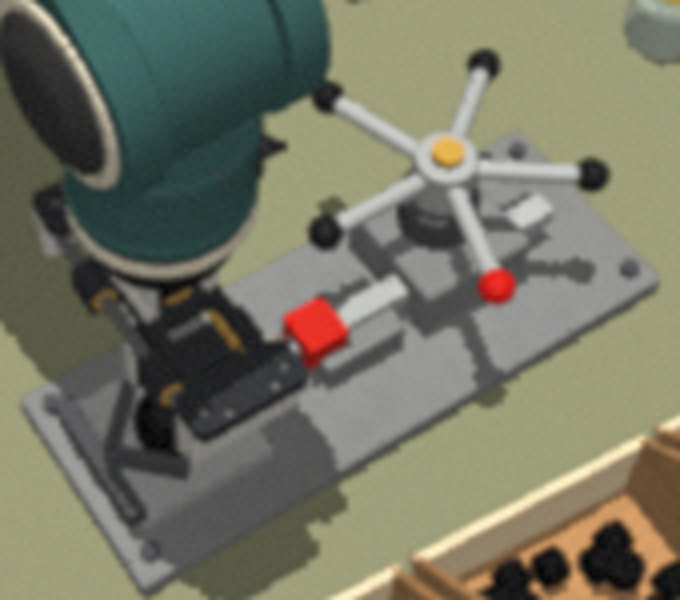

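servo_tool:
  motion:
    - {"dp": [0,0,-0.04],"rotation": [0,0,0],"hand": 0}
    - {"dp": [0,0,-0.13],"rotation": [0,0,0],"hand": 0}
    - {"dp": [0,0,-0.13],"rotation": [0,0,0],"hand": 0}
    - {"dp": [0,0,-0.13],"rotation": [0,0,0],"hand": 0}
    - {"dp": [0,0,-0.06],"rotation": [0,0,0],"hand": 0}

```text
time_s: 6.23
tool_pos: [0.6385, -0.079, 0.2033]
tcp_rot: [0.002, 0.68, 0.733, 0.002]
force: [-0.0, 0.0, 0.7]
width: 0.0471
```

```bash
python3 -c "
from h import *
show()
plan([.5366,.1658,.17],153,22,1.0)"
```

```text
t 6.23 p [ 0.6385 -0.079   0.2033] yawy 4.3 F [-0.03  0.05  0.74] w 0.0471 j [ 0.38  0.48 -0.42  1.56  0.21  1.14 -0.01]
now [ 0.6385 -0.079   0.2033] 4.3
{"dp": [0.038, -0.013, 0.005], "rotation": [0.0, 0.001, -0.236], "hand": 1.0},
{"dp": [0.039, -0.008, 0.005], "rotation": [0.0, 0.001, -0.236], "hand": 1.0},
{"dp": [0.04, -0.003, 0.005], "rotation": [0.0, 0.001, -0.236], "hand": 1.0},
{"dp": [0.04, 0.001, 0.005], "rotation": [0.0, 0.001, -0.236], "hand": 1.0},
{"dp": [0.04, 0.006, 0.005], "rotation": [0.0, 0.001, -0.236], "hand": 1.0},
{"dp": [0.039, 0.011, 0.005], "rotation": [0.0, 0.001, -0.236], "hand": 1.0},
{"dp": [0.037, 0.015, 0.005], "rotation": [0.0, 0.001, -0.236], "hand": 1.0},
{"dp": [0.035, 0.02, 0.005], "rotation": [0.0, 0.001, -0.236], "hand": 1.0},
{"dp": [0.033, 0.023, 0.005], "rotation": [0.001, 0.001, -0.236], "hand": 1.0},
{"dp": [0.03, 0.027, 0.005], "rotation": [0.001, 0.001, -0.236], "hand": 1.0},
{"dp": [0.026, 0.031, 0.005], "rotation": [0.001, 0.001, -0.236], "hand": 1.0},
{"dp": [0.022, 0.033, 0.005], "rotation": [0.001, 0.0, -0.236], "hand": 1.0},
{"dp": [0.018, 0.036, 0.005], "rotation": [0.0, 0.0, -0.236], "hand": 1.0},
{"dp": [0.014, 0.038, 0.005], "rotation": [0.0, 0.001, -0.236], "hand": 1.0},
{"dp": [0.009, 0.039, 0.005], "rotation": [0.001, 0.001, -0.236], "hand": 1.0},
{"dp": [0.005, 0.04, 0.005], "rotation": [0.0, 0.0, -0.236], "hand": 1.0},
{"dp": [0.0, 0.04, 0.005], "rotation": [0.001, 0.001, -0.236], "hand": 1.0},
{"dp": [-0.005, 0.04, 0.005], "rotation": [0.0, 0.0, -0.236], "hand": 1.0},
{"dp": [-0.009, 0.039, 0.006], "rotation": [0.001, 0.001, -0.236], "hand": 1.0},
{"dp": [-0.014, 0.038, 0.005], "rotation": [0.0, 0.0, -0.235], "hand": 1.0},
{"dp": [-0.018, 0.036, 0.006], "rotation": [0.001, 0.001, -0.236], "hand": 1.0},
{"dp": [-0.022, 0.033, 0.005], "rotation": [0.0, 0.0, -0.235], "hand": 1.0},
end [0.5367 0.1658 0.1701] 153.0
```

servo_tool:
  motion:
    - {"dp": [0.038,-0.013,0.005],"rotation": [0,0,-0.236],"hand": 1}
    - {"dp": [0.039,-0.008,0.005],"rotation": [0,0,-0.236],"hand": 1}
    - {"dp": [0.04,-0.003,0.005],"rotation": [0,0,-0.236],"hand": 1}
    - {"dp": [0.04,0.001,0.005],"rotation": [0,0,-0.236],"hand": 1}
    - {"dp": [0.04,0.006,0.005],"rotation": [0,0,-0.236],"hand": 1}

```text
time_s: 6.65
tool_pos: [0.6135, -0.0233, 0.1907]
tcp_rot: [-0.0, 0.435, 0.9, 0.001]
force: [-0.2, -0.4, 0.0]
width: 0.0172
```

servo_tool:
  motion:
    - {"dp": [0.039,0.011,0.005],"rotation": [0,0,-0.236],"hand": 1}
    - {"dp": [0.037,0.015,0.005],"rotation": [0,0,-0.236],"hand": 1}
    - {"dp": [0.035,0.02,0.005],"rotation": [0,0,-0.236],"hand": 1}
    - {"dp": [0.033,0.023,0.005],"rotation": [0,0,-0.236],"hand": 1}
    - {"dp": [0.03,0.027,0.005],"rotation": [0,0,-0.236],"hand": 1}

```text
time_s: 7.07
tool_pos: [0.5902, 0.0324, 0.1832]
tcp_rot: [-0.0, 0.154, 0.988, 0.001]
force: [0.2, -0.2, -0.3]
width: 0.0005
```

```bash
python3 -c "
from h import *
show()
plan([.5366,.1658,.17],153,13,1.0)"
```

```text
t 7.07 p [0.5902 0.0324 0.1832] yawy 72.2 F [ 0.22 -0.2  -0.32] w 0.0005 j [ 0.43  0.47 -0.71  1.71  0.33  1.09  0.88]
now [0.5902 0.0324 0.1832] 72.2
{"dp": [0.024, 0.028, 0.003], "rotation": [0.0, 0.0, -0.217], "hand": 1.0},
{"dp": [0.02, 0.031, 0.003], "rotation": [0.0, 0.0, -0.217], "hand": 1.0},
{"dp": [0.017, 0.033, 0.004], "rotation": [0.0, 0.0, -0.217], "hand": 1.0},
{"dp": [0.013, 0.034, 0.003], "rotation": [0.0, 0.0, -0.217], "hand": 1.0},
{"dp": [0.009, 0.036, 0.004], "rotation": [0.0, 0.0, -0.217], "hand": 1.0},
{"dp": [0.006, 0.036, 0.003], "rotation": [0.0, 0.0, -0.217], "hand": 1.0},
{"dp": [0.001, 0.037, 0.004], "rotation": [0.0, 0.0, -0.217], "hand": 1.0},
{"dp": [-0.002, 0.037, 0.003], "rotation": [0.0, 0.0, -0.217], "hand": 1.0},
{"dp": [-0.007, 0.036, 0.004], "rotation": [0.0, 0.0, -0.217], "hand": 1.0},
{"dp": [-0.01, 0.035, 0.003], "rotation": [0.0, 0.0, -0.217], "hand": 1.0},
{"dp": [-0.014, 0.034, 0.004], "rotation": [0.0, 0.001, -0.216], "hand": 1.0},
{"dp": [-0.018, 0.033, 0.003], "rotation": [0.001, 0.0, -0.217], "hand": 1.0},
{"dp": [-0.021, 0.03, 0.004], "rotation": [0.0, 0.001, -0.216], "hand": 1.0},
end [0.5366 0.1657 0.1699] 153.0
```

```bash
python3 -c "
from h import *
plan([.610,.2031,.165],81,5,1.0)"
```

```text
now [0.5902 0.0324 0.1832] 72.2
{"dp": [0.022, 0.112, 0.012], "rotation": [0.0, -0.0, -0.061], "hand": 1.0},
{"dp": [0.019, 0.113, 0.012], "rotation": [0.001, -0.0, -0.061], "hand": 1.0},
{"dp": [0.015, 0.114, 0.012], "rotation": [0.0, -0.0, -0.061], "hand": 1.0},
{"dp": [0.012, 0.114, 0.013], "rotation": [0.001, -0.0, -0.061], "hand": 1.0},
{"dp": [0.008, 0.114, 0.012], "rotation": [0.0, -0.001, -0.062], "hand": 1.0},
end [0.61   0.203  0.1651] 81.0
```

servo_tool:
  motion:
    - {"dp": [0.022,0.112,0.012],"rotation": [0,0,-0.061],"hand": 1}
    - {"dp": [0.019,0.113,0.012],"rotation": [0,0,-0.061],"hand": 1}
    - {"dp": [0.015,0.114,0.012],"rotation": [0,0,-0.061],"hand": 1}
    - {"dp": [0.012,0.114,0.012],"rotation": [0,0,-0.061],"hand": 1}
    - {"dp": [0.008,0.114,0.012],"rotation": [0,0,-0.061],"hand": 1}

```text
time_s: 7.48
tool_pos: [0.6114, 0.2039, 0.1655]
tcp_rot: [0.0, 0.081, 0.997, 0.001]
force: [0.2, -0.8, -0.1]
width: 0.0004
```

servo_tool:
  motion:
    - {"dp": [0,0,0],"rotation": [0,0,0],"hand": 1}
    - {"dp": [0,0,0],"rotation": [0,0,0],"hand": 1}

```text
time_s: 7.65
tool_pos: [0.6107, 0.2047, 0.1651]
tcp_rot: [-0.001, 0.08, 0.997, 0.001]
force: [-0.7, -1.0, -1.0]
width: 0.0008
```

```bash
python3 -c "
from h import *
show()
plan([.610,.2031,.097],81,3,1.0)
cv2.imwrite('pics/w5.png',snapshot('wrist'));cv2.imwrite('pics/s5.png',snapshot('scene'))"
```

```text
t 7.65 p [0.6107 0.2047 0.1651] yawy 80.8 F [-0.68 -1.01 -1.  ] w 0.0008 j [ 0.14  0.59 -0.73  1.58  0.42  1.13  0.72]
now [0.6107 0.2047 0.1651] 80.8
{"dp": [0.0, -0.002, 0.076], "rotation": [0.001, -0.001, -0.002], "hand": 1.0},
{"dp": [0.001, -0.002, 0.075], "rotation": [0.001, -0.001, -0.002], "hand": 1.0},
{"dp": [0.0, -0.002, 0.076], "rotation": [0.002, -0.0, -0.002], "hand": 1.0},
end [0.6101 0.2031 0.097 ] 81.0
```

View pics/w5.png

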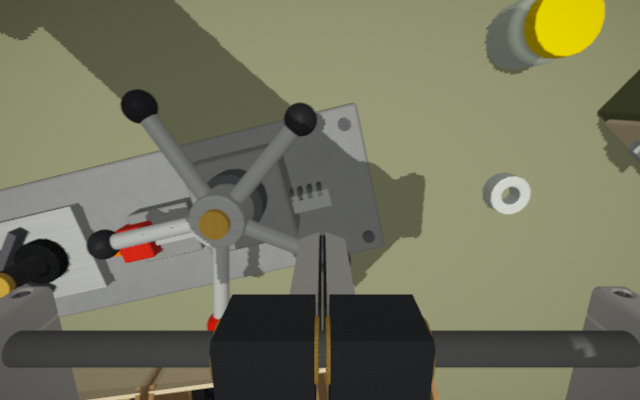

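View pics/s5.png

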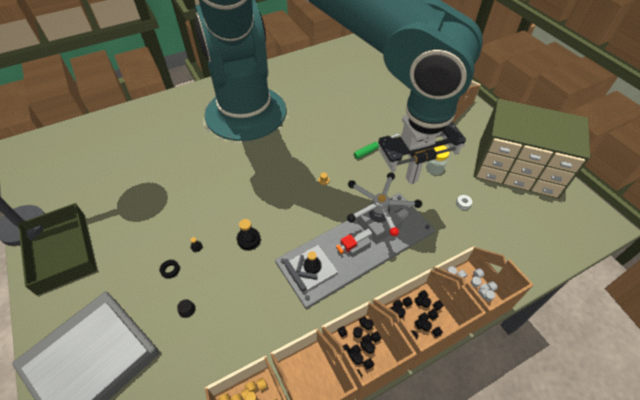

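```bash
python3 -c "
from h import *
for P in [(.6107,.2047,.165),(.6107,.2047,.112),(.6466,.2120,.112),(.599,.134,.13),(.6462,.2125,.123),(.5403,.2028,.112)]: print(P,w2pix('wrist',P))"
```

```text
(0.6107, 0.2047, 0.165) [325.91867239 247.31781141]
(0.6107, 0.2047, 0.112) [325.0555565  216.86598501]
(0.6466, 0.212, 0.112) [342.40453137 260.14976699]
(0.599, 0.134, 0.13) [218.25568826 225.71041454]
(0.6462, 0.2125, 0.123) [343.90597395 266.45097616]
(0.5403, 0.2028, 0.112) [305.18063944 118.34981036]
```

servo_tool:
  motion:
    - {"dp": [0,-0.002,0.076],"rotation": [0,0,0],"hand": 1}
    - {"dp": [0,-0.002,0.076],"rotation": [0,0,0],"hand": 1}
    - {"dp": [0,-0.002,0.074],"rotation": [0,0,0],"hand": 1}
    - {"dp": [0,0,0],"rotation": [0,0,0],"hand": 1}
    - {"dp": [0,0,0],"rotation": [0,0,0],"hand": 1}

```text
time_s: 8.17
tool_pos: [0.6109, 0.1995, 0.097]
tcp_rot: [-0.001, 0.082, 0.997, 0.0]
force: [0.0, -0.2, 0.3]
width: 0.0008
```

```bash
cat >> h.py <<'E'
HUB=np.array([.599,.134])
def cap():
    p,r,s=pose(); d=p[:2]-HUB; rad=np.hypot(*d); th=np.degrees(np.arctan2(d[1],d[0])); t=np.array([np.sin(np.radians(th)),-np.cos(np.radians(th))])
    F=np.array(s["force"])[:2]
    # contact point: finger face 8mm ahead
    c=p[:2]+t*.008-HUB; Tq=c[0]*F[1]-c[1]*F[0]
    print("t %.2f r %.1f th %.1f yaw-th %.1f z %.4f tilt %.3f Ftan %.2f Frad %.2f Fz %.1f Tq/.07 %.2f Tz %.3f"%(s["time_s"],rad*1e3,th,(yawy(r)-th+180)%360-180,p[2],np.arccos(-r.as_matrix()[2,2]),-F@t,F@d/rad,s["force"][2],Tq/.07,s["torque"][2]),"j",np.round(s["joints"],2))
def arc(R0,th0,th1,n,z,yawoff=0):
    """rows from present pose to follow arc cw"""
    import json
    p,r,s=pose()
    for i in range(n):
        th=th0+(th1-th0)*(i+1)/n; a=np.radians(th); pt=np.array([*(HUB+R0*np.array([np.cos(a),np.sin(a)])),z]); rt=down(th+yawoff)
        dp=np.round(r.inv().apply(pt-p)/.3,3); ro=np.round((r.inv()*rt).as_rotvec()/.5,3)
        print(json.dumps({"dp":[float(v) for v in dp],"rotation":[float(v) for v in ro],"hand":1}))
        p=p+r.apply(dp*.3); r=r*R.from_rotvec(ro*.5)
E
python3 -c "
from h import *
show();cap()
arc(.07,81,57,5,.097)"
```

```text
t 8.17 p [0.6109 0.1995 0.097 ] yawy 80.6 F [ 0.   -0.15  0.29] w 0.0008 j [ 0.12  0.66 -0.69  1.64  0.48  1.02  0.68]
t 8.17 r 66.6 th 79.7 yaw-th 0.8 z 0.0970 tilt 0.002 Ftan -0.03 Frad -0.15 Fz 0.3 Tq/.07 -0.05 Tz 0.030 j [ 0.12  0.66 -0.69  1.64  0.48  1.02  0.68]
{"dp": [-0.014, 0.011, -0.0], "rotation": [0.001, -0.004, 0.152], "hand": 1}
{"dp": [-0.02, -0.001, -0.0], "rotation": [-0.0, 0.0, 0.167], "hand": 1}
{"dp": [-0.02, -0.001, -0.0], "rotation": [-0.0, 0.0, 0.168], "hand": 1}
{"dp": [-0.019, -0.001, -0.0], "rotation": [-0.0, 0.0, 0.168], "hand": 1}
{"dp": [-0.02, -0.0, -0.0], "rotation": [-0.0, 0.0, 0.167], "hand": 1}
```

servo_tool:
  motion:
    - {"dp": [-0.014,0.008,0],"rotation": [0,0,0.152],"hand": 1}
    - {"dp": [-0.02,-0.001,0],"rotation": [0,0,0.167],"hand": 1}
    - {"dp": [-0.02,-0.001,0],"rotation": [0,0,0.167],"hand": 1}
    - {"dp": [-0.02,-0.001,0],"rotation": [0,0,0.167],"hand": 1}
    - {"dp": [-0.02,-0.001,0],"rotation": [0,0,0.167],"hand": 1}

```text
time_s: 8.58
tool_pos: [0.6374, 0.1936, 0.0989]
tcp_rot: [-0.001, 0.285, 0.959, 0.001]
force: [-6.3, 3.7, -0.4]
width: 0.0005
```

```bash
python3 -c "
from h import *
cap()"
```

```text
t 8.58 r 70.9 th 57.2 yaw-th -0.3 z 0.0989 tilt 0.003 Ftan 7.33 Frad -0.26 Fz -0.4 Tq/.07 7.39 Tz -0.067 j [ 0.07  0.67 -0.59  1.57  0.41  1.02  0.35]
```

servo_tool:
  motion:
    - {"dp": [-0.02,-0.001,0],"rotation": [0,0,0.167],"hand": 1}
    - {"dp": [-0.02,-0.001,0],"rotation": [0,0,0.167],"hand": 1}
    - {"dp": [-0.02,-0.001,0],"rotation": [0,0,0.167],"hand": 1}
    - {"dp": [-0.02,-0.001,0],"rotation": [0,0,0.167],"hand": 1}
    - {"dp": [-0.02,-0.001,0],"rotation": [0,0,0.167],"hand": 1}

```text
time_s: 9.0
tool_pos: [0.6584, 0.1728, 0.0989]
tcp_rot: [-0.001, 0.477, 0.879, 0.002]
force: [-4.1, 6.2, -1.4]
width: 0.0005
```

```bash
python3 -c "
from h import *
cap()
arc(.07,36,12,5,.097)"
```

```text
t 9.00 r 70.9 th 33.1 yaw-th -0.1 z 0.0989 tilt 0.004 Ftan 7.48 Frad -0.04 Fz -1.4 Tq/.07 7.57 Tz -0.112 j [ 0.03  0.67 -0.49  1.54  0.35  1.02  0.03]
{"dp": [-0.008, -0.003, 0.006], "rotation": [0.004, -0.006, 0.064], "hand": 1}
{"dp": [-0.019, -0.001, 0.0], "rotation": [-0.0, -0.0, 0.167], "hand": 1}
{"dp": [-0.02, -0.001, 0.0], "rotation": [-0.0, -0.0, 0.168], "hand": 1}
{"dp": [-0.02, -0.001, 0.0], "rotation": [-0.0, -0.0, 0.167], "hand": 1}
{"dp": [-0.019, -0.001, 0.0], "rotation": [-0.0, -0.0, 0.168], "hand": 1}
```

servo_tool:
  motion:
    - {"dp": [-0.02,-0.003,0.003],"rotation": [0,0,0.167],"hand": 1}
    - {"dp": [-0.02,-0.001,0],"rotation": [0,0,0.167],"hand": 1}
    - {"dp": [-0.02,-0.001,0],"rotation": [0,0,0.167],"hand": 1}
    - {"dp": [-0.02,-0.001,0],"rotation": [0,0,0.167],"hand": 1}
    - {"dp": [-0.02,-0.001,0],"rotation": [0,0,0.167],"hand": 1}

```text
time_s: 9.42
tool_pos: [0.6693, 0.145, 0.0986]
tcp_rot: [-0.001, 0.649, 0.761, 0.002]
force: [-2.1, 7.3, 1.5]
width: 0.0
```

servo_tool:
  motion:
    - {"dp": [-0.02,-0.001,0],"rotation": [0,0,0.167],"hand": 1}
    - {"dp": [-0.02,-0.001,0],"rotation": [0,0,0.167],"hand": 1}

```text
time_s: 9.58
tool_pos: [0.6702, 0.133, 0.0987]
tcp_rot: [-0.001, 0.71, 0.704, 0.002]
force: [-0.4, 7.0, 1.4]
width: 0.0009
```

```bash
python3 -c "
from h import *
cap()
cv2.imwrite('pics/t6.png',snapshot('top'));crop(cv2.imread('pics/t6.png'),225,125,395,225,4.7,'t6c.png')
crop(snapshot('scene'),270,160,440,310,4,'s6c.png')"
```

```text
t 9.58 r 71.2 th -0.8 yaw-th 0.4 z 0.0987 tilt 0.005 Ftan 7.01 Frad -0.49 Fz 1.4 Tq/.07 7.07 Tz -0.105 j [ 0.    0.65 -0.36  1.53  0.25  1.   -0.43]
```

View pics/t6c.png

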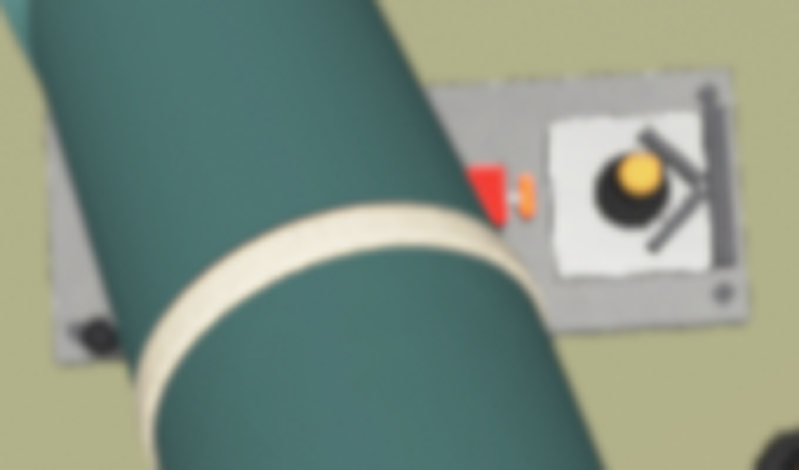

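View pics/s6c.png

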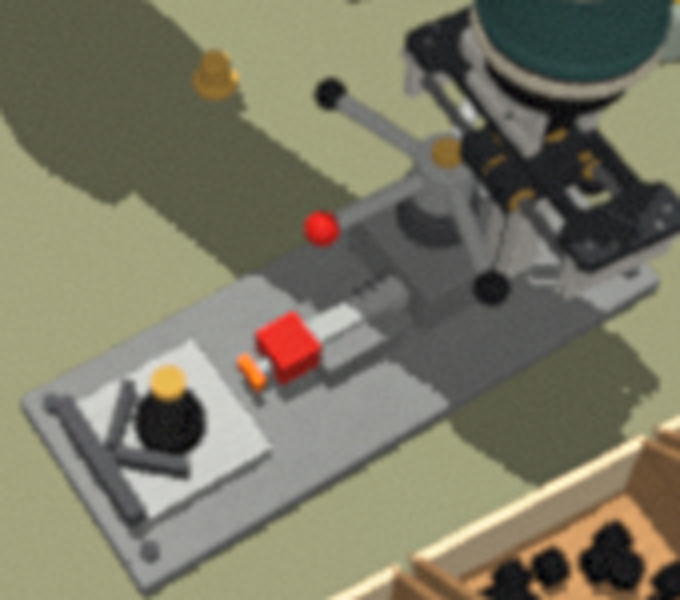

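servo_tool:
  motion:
    - {"dp": [-0.02,-0.002,0.003],"rotation": [0,0,0.167],"hand": 1}
    - {"dp": [-0.02,-0.001,0.002],"rotation": [0,0,0.167],"hand": 1}
    - {"dp": [-0.02,-0.001,0],"rotation": [0,0,0.167],"hand": 1}
    - {"dp": [-0.02,-0.001,0],"rotation": [0,0,0.167],"hand": 1}
    - {"dp": [-0.02,-0.001,0],"rotation": [0,0,0.167],"hand": 1}

```text
time_s: 10.1
tool_pos: [0.6638, 0.1037, 0.0967]
tcp_rot: [-0.001, 0.84, 0.543, 0.002]
force: [2.9, 6.3, 4.3]
width: 0.0003
```

```bash
python3 -c "
from h import *
cap()"
```

```text
t 10.10 r 71.6 th -25.1 yaw-th 0.9 z 0.0967 tilt 0.005 Ftan 6.94 Frad -0.08 Fz 4.3 Tq/.07 7.08 Tz -0.126 j [-0.02  0.62 -0.26  1.57  0.18  0.97 -0.76]
```

servo_tool:
  motion:
    - {"dp": [-0.02,-0.001,0],"rotation": [0,0,0.167],"hand": 1}
    - {"dp": [-0.02,-0.001,0],"rotation": [0,0,0.167],"hand": 1}
    - {"dp": [-0.02,-0.001,0],"rotation": [0,0,0.167],"hand": 1}
    - {"dp": [-0.02,-0.001,0],"rotation": [0,0,0.167],"hand": 1}
    - {"dp": [-0.02,-0.001,0],"rotation": [0,0,0.167],"hand": 1}

```text
time_s: 10.52
tool_pos: [0.6462, 0.0797, 0.0967]
tcp_rot: [-0.001, 0.934, 0.357, 0.002]
force: [3.4, 6.2, 2.9]
width: 0.0002
```

```bash
python3 -c "
from h import *
cap()"
```

```text
t 10.52 r 71.9 th -49.0 yaw-th 0.9 z 0.0967 tilt 0.005 Ftan 6.65 Frad -2.41 Fz 2.9 Tq/.07 6.56 Tz -0.079 j [-0.05  0.58 -0.17  1.63  0.11  0.93 -1.09]
```

servo_tool:
  motion:
    - {"dp": [-0.02,-0.001,0],"rotation": [0,0,0.167],"hand": 1}
    - {"dp": [-0.02,-0.001,0],"rotation": [0,0,0.167],"hand": 1}
    - {"dp": [-0.02,-0.001,0],"rotation": [0,0,0.167],"hand": 1}
    - {"dp": [-0.02,-0.001,0],"rotation": [0,0,0.167],"hand": 1}
    - {"dp": [-0.02,-0.001,0],"rotation": [0,0,0.167],"hand": 1}

```text
time_s: 10.93
tool_pos: [0.6205, 0.0648, 0.0966]
tcp_rot: [-0.001, 0.988, 0.156, 0.002]
force: [6.2, 4.9, 3.5]
width: 0.0005
```

```bash
python3 -c "
from h import *
cap()
cv2.imwrite('pics/w7.png',snapshot('wrist'))
cv2.imwrite('pics/t7.png',snapshot('top'));crop(cv2.imread('pics/t7.png'),225,125,395,225,4.7,'t7c.png');cap()"
```

```text
t 10.93 r 72.5 th -72.8 yaw-th 0.7 z 0.0966 tilt 0.006 Ftan 7.39 Frad -2.86 Fz 3.5 Tq/.07 7.32 Tz -0.104 j [-0.1   0.53 -0.07  1.71  0.04  0.9  -1.44]
t 11.03 r 72.7 th -73.5 yaw-th 1.5 z 0.0964 tilt 0.004 Ftan 3.77 Frad -0.00 Fz 2.1 Tq/.07 3.92 Tz -0.032 j [-0.1   0.53 -0.07  1.71  0.04  0.9  -1.44]
```

View pics/t7c.png

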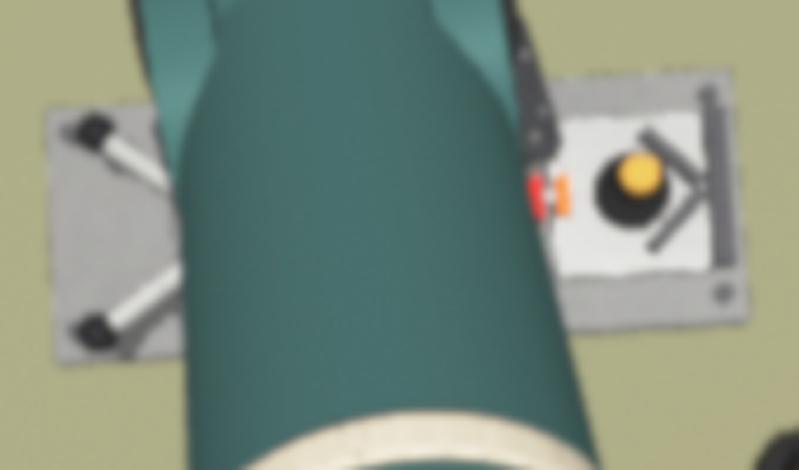

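View pics/w7.png

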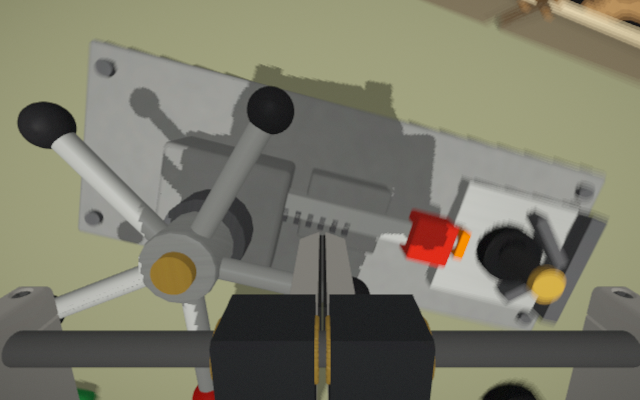

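servo_tool:
  motion:
    - {"dp": [0.02,0,0],"rotation": [0,0,0],"hand": 1}
    - {"dp": [0.005,0,-0.08],"rotation": [0,0,0],"hand": 1}
    - {"dp": [0,0,-0.1],"rotation": [0,0,0],"hand": 1}
    - {"dp": [0,0,-0.06],"rotation": [0,0,-0.1],"hand": 1}

```text
time_s: 11.37
tool_pos: [0.6268, 0.0661, 0.1688]
tcp_rot: [-0.001, 0.983, 0.182, 0.0]
force: [-0.0, 0.3, 0.5]
width: 0.0007
```

```bash
python3 -c "
from h import *
show();cap()
a=np.radians(13);plan([.599+.07*np.cos(a),.134+.07*np.sin(a),.165],13,11,1.0)"
```

```text
t 11.37 p [0.6268 0.0661 0.1688] yawy -69.0 F [-0.01  0.34  0.48] w 0.0007 j [-0.09  0.46 -0.08  1.63  0.04  1.05 -1.39]
t 11.37 r 73.4 th -67.7 yaw-th -1.2 z 0.1688 tilt 0.002 Ftan 0.12 Frad -0.32 Fz 0.5 Tq/.07 0.09 Tz -0.033 j [-0.09  0.46 -0.08  1.63  0.04  1.05 -1.39]
now [0.6268 0.0661 0.1688] -69.0
{"dp": [0.021, -0.019, 0.001], "rotation": [-0.0, -0.0, -0.26], "hand": 1.0},
{"dp": [0.023, -0.016, 0.001], "rotation": [-0.0, -0.0, -0.26], "hand": 1.0},
{"dp": [0.025, -0.013, 0.001], "rotation": [-0.0, -0.0, -0.26], "hand": 1.0},
{"dp": [0.026, -0.01, 0.001], "rotation": [-0.0, -0.0, -0.26], "hand": 1.0},
{"dp": [0.027, -0.007, 0.001], "rotation": [-0.0, -0.0, -0.26], "hand": 1.0},
{"dp": [0.028, -0.003, 0.001], "rotation": [0.0, -0.001, -0.26], "hand": 1.0},
{"dp": [0.028, 0.001, 0.001], "rotation": [-0.0, -0.0, -0.26], "hand": 1.0},
{"dp": [0.028, 0.004, 0.002], "rotation": [0.0, -0.001, -0.26], "hand": 1.0},
{"dp": [0.027, 0.008, 0.001], "rotation": [0.0, -0.0, -0.261], "hand": 1.0},
{"dp": [0.026, 0.011, 0.002], "rotation": [0.0, -0.001, -0.26], "hand": 1.0},
{"dp": [0.024, 0.015, 0.001], "rotation": [0.0, -0.0, -0.261], "hand": 1.0},
end [0.6673 0.1496 0.165 ] 13.0
```

servo_tool:
  motion:
    - {"dp": [0.019,-0.017,0.001],"rotation": [0,0,-0.238],"hand": 1}
    - {"dp": [0.021,-0.015,0.001],"rotation": [0,0,-0.238],"hand": 1}
    - {"dp": [0.023,-0.012,0.001],"rotation": [0,0,-0.238],"hand": 1}
    - {"dp": [0.024,-0.009,0.001],"rotation": [0,0,-0.238],"hand": 1}
    - {"dp": [0.025,-0.007,0.001],"rotation": [0,0,-0.238],"hand": 1}

```text
time_s: 11.78
tool_pos: [0.6441, 0.1005, 0.165]
tcp_rot: [-0.001, 0.885, 0.465, -0.0]
force: [0.6, 0.6, 0.5]
width: 0.0001
```

servo_tool:
  motion:
    - {"dp": [0.026,-0.004,0.001],"rotation": [0,0,-0.238],"hand": 1}
    - {"dp": [0.026,0,0.001],"rotation": [0,0,-0.238],"hand": 1}
    - {"dp": [0.026,0.003,0.001],"rotation": [0,0,-0.238],"hand": 1}
    - {"dp": [0.025,0.006,0.001],"rotation": [0,0,-0.238],"hand": 1}
    - {"dp": [0.025,0.009,0.001],"rotation": [0,0,-0.238],"hand": 1}

```text
time_s: 12.2
tool_pos: [0.6623, 0.1351, 0.1635]
tcp_rot: [-0.001, 0.71, 0.704, 0.0]
force: [-0.1, -0.3, -0.9]
width: 0.0006
```

```bash
python3 -c "
from h import *
cap()
a=np.radians(13);plan([.599+.07*np.cos(a),.134+.07*np.sin(a),.16],13,3,1.0)"
```

```text
t 12.20 r 63.3 th 1.0 yaw-th -1.5 z 0.1635 tilt 0.002 Ftan -0.35 Frad -0.13 Fz -0.9 Tq/.07 -0.33 Tz 0.010 j [-0.01  0.57 -0.34  1.5   0.2   1.1  -0.4 ]
now [0.6623 0.1351 0.1635] -0.4
{"dp": [0.016, 0.005, 0.004], "rotation": [-0.001, -0.001, -0.156], "hand": 1.0},
{"dp": [0.016, 0.007, 0.004], "rotation": [-0.001, -0.001, -0.157], "hand": 1.0},
{"dp": [0.015, 0.008, 0.004], "rotation": [-0.0, -0.001, -0.156], "hand": 1.0},
end [0.6673 0.1497 0.1599] 13.0
```

servo_tool:
  motion:
    - {"dp": [0.016,0.007,0.004],"rotation": [0,0,-0.15],"hand": 1}
    - {"dp": [0.014,0.008,0.004],"rotation": [0,0,-0.15],"hand": 1}
    - {"dp": [0.012,0.008,0.004],"rotation": [0,0,-0.1],"hand": 1}
    - {"dp": [0,0,0],"rotation": [0,0,0],"hand": 1}

```text
time_s: 12.53
tool_pos: [0.6683, 0.1486, 0.1595]
tcp_rot: [-0.001, 0.637, 0.771, 0.0]
force: [-0.0, -0.2, -0.5]
width: 0.0006
```

```bash
python3 -c "
from h import *
cap()
cv2.imwrite('pics/w8.png',snapshot('wrist'))
print([w2pix('wrist',(.599+.09*np.cos(a),.134+.09*np.sin(a),.112)) for a in np.radians([-13,59,131])], w2pix('wrist',(*pose()[0][:2],.112)))
a=np.radians(13);plan([.599+.07*np.cos(a),.134+.07*np.sin(a),.0965],13,3,1.0)"
```

```text
t 12.53 r 70.8 th 11.9 yaw-th -1.1 z 0.1595 tilt 0.002 Ftan -0.22 Frad -0.06 Fz -0.5 Tq/.07 -0.22 Tz 0.016 j [-0.    0.59 -0.38  1.48  0.23  1.11 -0.24]
[array([339.01322939, 268.66332385]), array([306.33539636, 125.29098953]), array([142.63525493, 108.94838617])] [322.89753332 220.98410787]
now [0.6682 0.1481 0.1596] 10.6
{"dp": [0.002, -0.001, 0.07], "rotation": [-0.001, -0.001, -0.028], "hand": 1.0},
{"dp": [0.002, -0.0, 0.07], "rotation": [-0.001, -0.002, -0.028], "hand": 1.0},
{"dp": [0.002, -0.001, 0.07], "rotation": [-0.0, -0.001, -0.028], "hand": 1.0},
end [0.6672 0.1498 0.0966] 13.0
```

View pics/w8.png

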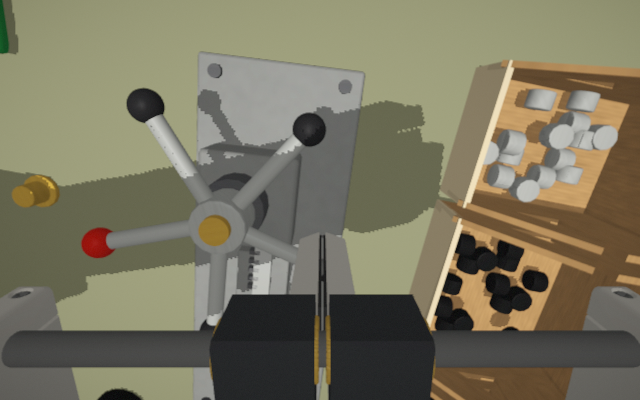

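servo_tool:
  motion:
    - {"dp": [0.002,0,0.07],"rotation": [0,0,-0.028],"hand": 1}
    - {"dp": [0.002,0,0.07],"rotation": [0,0,-0.028],"hand": 1}
    - {"dp": [0.001,0,0.07],"rotation": [0,0,0],"hand": 1}
    - {"dp": [0,0,0],"rotation": [0,0,0],"hand": 1}
    - {"dp": [0,0,0],"rotation": [0,0,0],"hand": 1}

```text
time_s: 13.0
tool_pos: [0.6674, 0.1492, 0.0965]
tcp_rot: [-0.001, 0.629, 0.777, -0.0]
force: [1.0, 0.6, 0.2]
width: 0.0
```

```bash
python3 -c "
from h import *
cap()
arc(.07,12,-12,5,.0965)"
```

```text
t 13.00 r 70.0 th 12.5 yaw-th -0.5 z 0.0965 tilt 0.003 Ftan 0.33 Frad 1.10 Fz 0.2 Tq/.07 0.46 Tz -0.049 j [-0.01  0.66 -0.37  1.53  0.26  1.01 -0.24]
{"dp": [-0.022, -0.001, -0.0], "rotation": [-0.004, -0.003, 0.169], "hand": 1}
{"dp": [-0.019, -0.001, -0.0], "rotation": [-0.0, 0.0, 0.168], "hand": 1}
{"dp": [-0.02, -0.001, -0.0], "rotation": [-0.0, 0.0, 0.168], "hand": 1}
{"dp": [-0.019, -0.0, -0.0], "rotation": [-0.0, 0.0, 0.167], "hand": 1}
{"dp": [-0.02, -0.001, -0.0], "rotation": [-0.0, 0.0, 0.168], "hand": 1}
```

servo_tool:
  motion:
    - {"dp": [-0.02,-0.001,0],"rotation": [0,0,0.167],"hand": 1}
    - {"dp": [-0.02,-0.001,0],"rotation": [0,0,0.167],"hand": 1}
    - {"dp": [-0.02,-0.001,0],"rotation": [0,0,0.167],"hand": 1}
    - {"dp": [-0.02,-0.001,0],"rotation": [0,0,0.167],"hand": 1}
    - {"dp": [-0.02,-0.001,0],"rotation": [0,0,0.167],"hand": 1}

```text
time_s: 13.42
tool_pos: [0.6689, 0.1209, 0.099]
tcp_rot: [-0.001, 0.777, 0.629, 0.002]
force: [5.1, 5.9, -3.9]
width: 0.0005
```

```bash
python3 -c "
from h import *
cap()"
```

```text
t 13.42 r 71.2 th -10.6 yaw-th -1.5 z 0.0990 tilt 0.005 Ftan 6.70 Frad 3.98 Fz -3.9 Tq/.07 7.27 Tz -0.057 j [-0.03  0.63 -0.27  1.55  0.19  0.98 -0.57]
```

servo_tool:
  motion:
    - {"dp": [-0.02,-0.001,0],"rotation": [0,0,0.167],"hand": 1}
    - {"dp": [-0.02,-0.001,0],"rotation": [0,0,0.167],"hand": 1}
    - {"dp": [-0.02,-0.001,0],"rotation": [0,0,0.167],"hand": 1}
    - {"dp": [-0.02,-0.001,0],"rotation": [0,0,0.167],"hand": 1}

```text
time_s: 13.75
tool_pos: [0.6605, 0.0981, 0.0991]
tcp_rot: [-0.0, 0.871, 0.491, 0.002]
force: [8.0, 2.8, -5.4]
width: 0.0007
```

```bash
python3 -c "
from h import *
cap()
cv2.imwrite('pics/t9.png',snapshot('top'));crop(cv2.imread('pics/t9.png'),305,125,395,225,5,'t9c.png');crop(snapshot('scene'),270,220,400,310,6,'s9c.png');cap()"
```

```text
t 13.75 r 71.2 th -30.3 yaw-th -0.9 z 0.0991 tilt 0.005 Ftan 6.42 Frad 5.50 Fz -5.4 Tq/.07 7.16 Tz -0.006 j [-0.05  0.61 -0.2   1.58  0.13  0.96 -0.84]
t 13.85 r 71.1 th -31.0 yaw-th -0.1 z 0.0990 tilt 0.004 Ftan 1.72 Frad 2.62 Fz 0.8 Tq/.07 2.05 Tz 0.022 j [-0.05  0.6  -0.2   1.58  0.13  0.96 -0.84]
```

View pics/t9c.png

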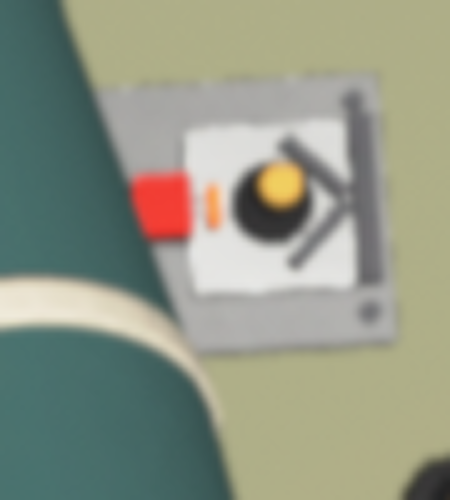

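View pics/s9c.png

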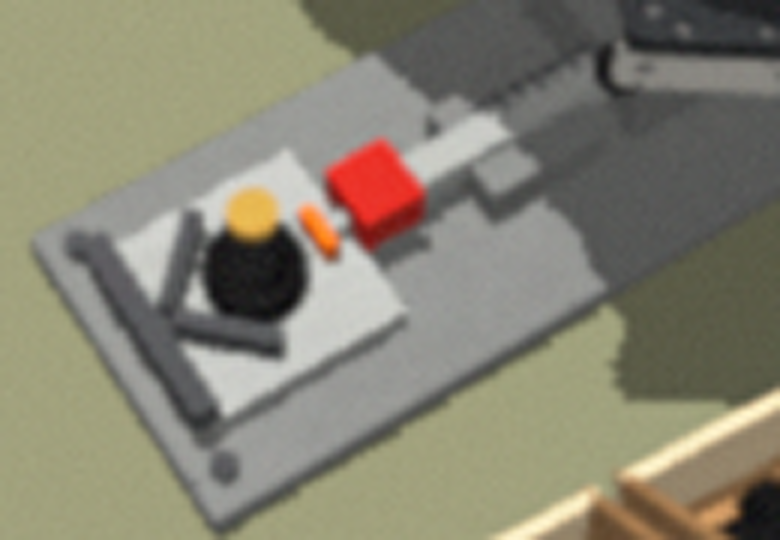

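servo_tool:
  motion:
    - {"dp": [-0.012,-0.001,0],"rotation": [0,0,0.103],"hand": 1}
    - {"dp": [-0.012,-0.001,0],"rotation": [0,0,0.103],"hand": 1}
    - {"dp": [-0.012,-0.001,0],"rotation": [0,0,0.103],"hand": 1}
    - {"dp": [-0.012,-0.001,0],"rotation": [0,0,0.103],"hand": 1}
    - {"dp": [-0.012,-0.001,0],"rotation": [0,0,0.103],"hand": 1}

```text
time_s: 14.27
tool_pos: [0.6489, 0.0841, 0.0989]
tcp_rot: [-0.0, 0.926, 0.377, 0.002]
force: [9.3, -0.2, 1.4]
width: 0.0003
```

```bash
python3 -c "
from h import *
cap()"
```

```text
t 14.27 r 70.6 th -45.0 yaw-th -0.7 z 0.0989 tilt 0.005 Ftan 6.43 Frad 6.65 Fz 1.4 Tq/.07 7.24 Tz -0.020 j [-0.08  0.58 -0.14  1.62  0.09  0.94 -1.04]
```

servo_tool:
  motion:
    - {"dp": [-0.006,0,0],"rotation": [0,0,0.051],"hand": 1}
    - {"dp": [-0.006,0,0],"rotation": [0,0,0.051],"hand": 1}
    - {"dp": [-0.006,0,0],"rotation": [0,0,0.051],"hand": 1}
    - {"dp": [-0.006,-0.001,0],"rotation": [0,0,0.051],"hand": 1}

```text
time_s: 14.6
tool_pos: [0.6434, 0.0793, 0.0989]
tcp_rot: [-0.0, 0.944, 0.33, 0.002]
force: [8.8, -1.5, 1.6]
width: 0.0005
```

```bash
python3 -c "
from h import *
cap()"
```

```text
t 14.60 r 70.4 th -50.9 yaw-th -0.6 z 0.0989 tilt 0.005 Ftan 5.87 Frad 6.68 Fz 1.6 Tq/.07 6.67 Tz -0.002 j [-0.09  0.57 -0.12  1.64  0.08  0.93 -1.13]
```

servo_tool:
  motion:
    - {"dp": [-0.006,0.003,0],"rotation": [0,0,0.051],"hand": 1}
    - {"dp": [-0.006,0.002,0],"rotation": [0,0,0.051],"hand": 1}
    - {"dp": [-0.006,0.001,0],"rotation": [0,0,0.051],"hand": 1}
    - {"dp": [-0.006,0,0],"rotation": [0,0,0.051],"hand": 1}

```text
time_s: 14.93
tool_pos: [0.6382, 0.075, 0.0988]
tcp_rot: [-0.001, 0.959, 0.282, 0.002]
force: [6.1, 3.3, 2.5]
width: 0.0006
```

```bash
python3 -c "
from h import *
cap()"
```

```text
t 14.93 r 70.8 th -56.4 yaw-th -0.9 z 0.0988 tilt 0.005 Ftan 6.88 Frad 0.65 Fz 2.5 Tq/.07 7.04 Tz -0.104 j [-0.1   0.56 -0.09  1.66  0.06  0.92 -1.21]
```

servo_tool:
  motion:
    - {"dp": [-0.006,0,0],"rotation": [0,0,0.051],"hand": 1}
    - {"dp": [-0.006,0,0],"rotation": [0,0,0.051],"hand": 1}
    - {"dp": [-0.006,0,0],"rotation": [0,0,0.051],"hand": 1}

```text
time_s: 15.18
tool_pos: [0.6336, 0.0722, 0.0988]
tcp_rot: [-0.001, 0.97, 0.245, 0.002]
force: [6.1, 3.6, 2.7]
width: 0.0003
```

```bash
python3 -c "
from h import *
cap()
crop(snapshot('scene'),270,220,400,310,6,'s10c.png');crop(snapshot('top'),305,125,395,225,5,'t10c.png')"
```

```text
t 15.18 r 70.9 th -60.8 yaw-th -0.9 z 0.0988 tilt 0.005 Ftan 7.06 Frad -0.17 Fz 2.7 Tq/.07 7.13 Tz -0.052 j [-0.11  0.55 -0.08  1.67  0.05  0.92 -1.27]
```

View pics/t10c.png

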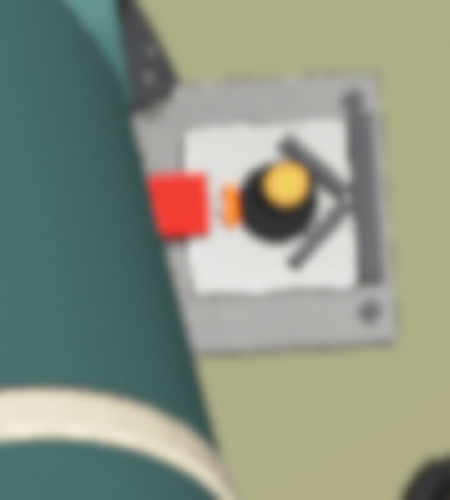

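View pics/s10c.png

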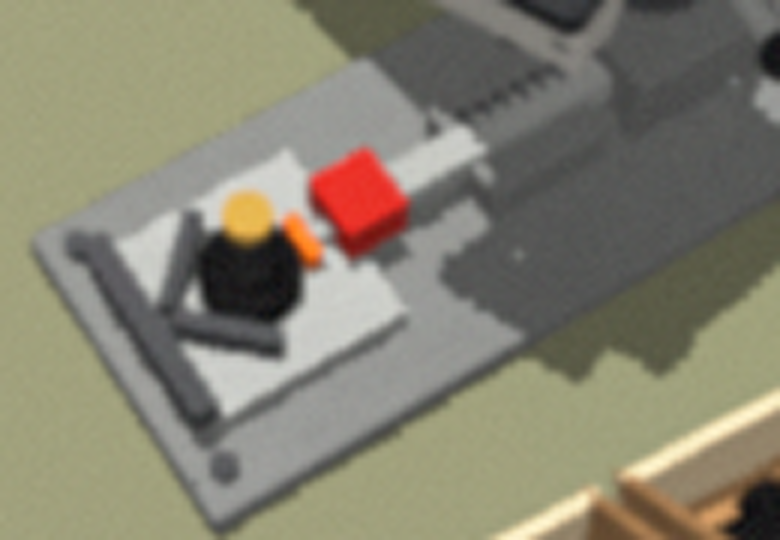

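servo_tool:
  motion:
    - {"dp": [-0.004,0,0],"rotation": [0,0,0.034],"hand": 1}
    - {"dp": [-0.004,0,0],"rotation": [0,0,0.034],"hand": 1}
    - {"dp": [-0.004,0,0],"rotation": [0,0,0.034],"hand": 1}
    - {"dp": [-0.004,0,0],"rotation": [0,0,0.034],"hand": 1}

```text
time_s: 15.62
tool_pos: [0.6294, 0.0699, 0.0988]
tcp_rot: [-0.001, 0.977, 0.212, 0.002]
force: [6.8, 3.7, 2.2]
width: 0.0004
```

```bash
python3 -c "
from h import *
cap()"
```

```text
t 15.62 r 70.9 th -64.6 yaw-th -0.9 z 0.0988 tilt 0.005 Ftan 7.71 Frad -0.39 Fz 2.2 Tq/.07 7.76 Tz -0.076 j [-0.11  0.54 -0.06  1.68  0.04  0.91 -1.33]
```

servo_tool:
  motion:
    - {"dp": [-0.004,0,0],"rotation": [0,0,0.034],"hand": 1}
    - {"dp": [-0.004,0,0],"rotation": [0,0,0.034],"hand": 1}
    - {"dp": [-0.004,0,0],"rotation": [0,0,0.034],"hand": 1}

```text
time_s: 15.87
tool_pos: [0.6261, 0.0684, 0.0988]
tcp_rot: [-0.001, 0.982, 0.187, 0.002]
force: [6.1, 2.5, 2.7]
width: 0.0005
```

```bash
python3 -c "
from h import *
cap()"
```

```text
t 15.87 r 71.0 th -67.6 yaw-th -0.9 z 0.0988 tilt 0.005 Ftan 6.65 Frad 0.02 Fz 2.7 Tq/.07 6.74 Tz -0.102 j [-0.12  0.54 -0.05  1.69  0.03  0.91 -1.37]
```

servo_tool:
  motion:
    - {"dp": [-0.004,0,0],"rotation": [0,0,0.034],"hand": 1}
    - {"dp": [-0.004,0,0],"rotation": [0,0,0.034],"hand": 1}

```text
time_s: 16.03
tool_pos: [0.6239, 0.0675, 0.0988]
tcp_rot: [-0.001, 0.985, 0.17, 0.002]
force: [6.0, 1.8, 2.4]
width: 0.0001
```

```bash
python3 -c "
from h import *
cap()"
```

```text
t 16.03 r 71.0 th -69.5 yaw-th -0.9 z 0.0988 tilt 0.005 Ftan 6.21 Frad 0.39 Fz 2.4 Tq/.07 6.34 Tz -0.078 j [-0.13  0.53 -0.04  1.7   0.02  0.91 -1.4 ]
```

servo_tool:
  motion:
    - {"dp": [-0.004,0,0],"rotation": [0,0,0.034],"hand": 1}
    - {"dp": [-0.004,0,0],"rotation": [0,0,0.034],"hand": 1}

```text
time_s: 16.2
tool_pos: [0.6217, 0.0668, 0.0988]
tcp_rot: [-0.001, 0.988, 0.153, 0.002]
force: [7.9, 1.6, 1.7]
width: 0.0002
```

```bash
python3 -c "
from h import *
cap()"
```

```text
t 16.20 r 71.0 th -71.3 yaw-th -1.0 z 0.0988 tilt 0.005 Ftan 7.95 Frad 1.04 Fz 1.7 Tq/.07 8.18 Tz -0.078 j [-0.13  0.53 -0.03  1.71  0.02  0.9  -1.43]
```

servo_tool:
  motion:
    - {"dp": [-0.004,0,0],"rotation": [0,0,0.034],"hand": 1}
    - {"dp": [-0.004,0,0],"rotation": [0,0,0.034],"hand": 1}

```text
time_s: 16.37
tool_pos: [0.6196, 0.066, 0.0989]
tcp_rot: [-0.001, 0.991, 0.137, 0.002]
force: [8.3, 1.2, 1.4]
width: 0.0006
```

```bash
python3 -c "
from h import *
cap()"
```

```text
t 16.37 r 71.0 th -73.2 yaw-th -1.2 z 0.0989 tilt 0.005 Ftan 8.25 Frad 1.29 Fz 1.4 Tq/.07 8.51 Tz -0.072 j [-0.14  0.53 -0.02  1.71  0.01  0.9  -1.46]
```

servo_tool:
  motion:
    - {"dp": [-0.004,0,0],"rotation": [0,0,0.034],"hand": 1}
    - {"dp": [-0.004,0,0],"rotation": [0,0,0.034],"hand": 1}

```text
time_s: 16.53
tool_pos: [0.6174, 0.0654, 0.0989]
tcp_rot: [-0.001, 0.993, 0.12, 0.002]
force: [9.7, 1.5, 1.5]
width: 0.0004
```

```bash
python3 -c "
from h import *
cap()"
```

```text
t 16.53 r 71.0 th -75.0 yaw-th -1.3 z 0.0989 tilt 0.005 Ftan 9.80 Frad 1.06 Fz 1.5 Tq/.07 10.06 Tz -0.073 j [-0.14  0.52 -0.02  1.72  0.01  0.9  -1.49]
```

servo_tool:
  motion:
    - {"dp": [-0.004,0,0],"rotation": [0,0,0.034],"hand": 1}
    - {"dp": [-0.004,0,0],"rotation": [0,0,0.034],"hand": 1}

```text
time_s: 16.7
tool_pos: [0.6153, 0.0647, 0.0989]
tcp_rot: [-0.001, 0.995, 0.103, 0.003]
force: [9.7, 1.8, 0.1]
width: 0.0004
```

```bash
python3 -c "
from h import *
cap()
crop(snapshot('scene'),270,220,400,310,6,'s11c.png');crop(snapshot('top'),305,125,395,225,5,'t11c.png');cap()"
```

```text
t 16.70 r 71.1 th -76.8 yaw-th -1.4 z 0.0989 tilt 0.006 Ftan 9.84 Frad 0.46 Fz 0.1 Tq/.07 10.06 Tz -0.138 j [-0.15  0.52 -0.01  1.72  0.    0.89 -1.52]
t 16.80 r 71.1 th -76.9 yaw-th -1.3 z 0.0989 tilt 0.005 Ftan 9.64 Frad 0.47 Fz 0.3 Tq/.07 9.85 Tz -0.156 j [-0.15  0.52 -0.01  1.72  0.    0.89 -1.52]
```

View pics/t11c.png

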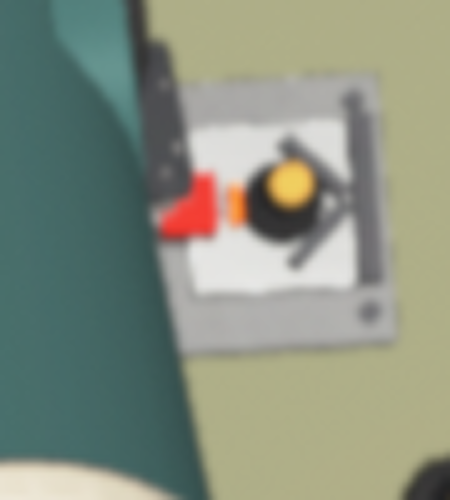

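View pics/s11c.png

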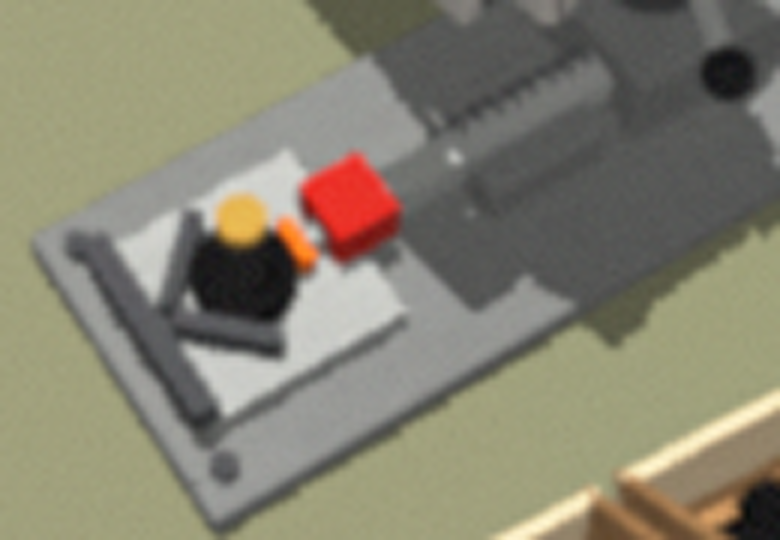

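servo_tool:
  motion:
    - {"dp": [-0.004,0,0],"rotation": [0,0,0.034],"hand": 1}
    - {"dp": [-0.004,0,0],"rotation": [0,0,0.034],"hand": 1}

```text
time_s: 16.97
tool_pos: [0.6131, 0.0643, 0.0989]
tcp_rot: [-0.001, 0.996, 0.086, 0.003]
force: [11.2, 2.0, 0.3]
width: 0.0003
```

```bash
python3 -c "
from h import *
cap()"
```

```text
t 16.97 r 71.1 th -78.6 yaw-th -1.6 z 0.0989 tilt 0.006 Ftan 11.35 Frad 0.23 Fz 0.3 Tq/.07 11.57 Tz -0.125 j [-0.15  0.51 -0.    1.73 -0.    0.89 -1.55]
```

servo_tool:
  motion:
    - {"dp": [0.01,0,0],"rotation": [0,0,0],"hand": 1}
    - {"dp": [0.02,0,0],"rotation": [0,0,0],"hand": 1}
    - {"dp": [0.02,0,-0.02],"rotation": [0,0,0],"hand": 1}
    - {"dp": [0,0,-0.1],"rotation": [0,0,0],"hand": 1}
    - {"dp": [0,0,-0.13],"rotation": [0,0,0],"hand": 1}

```text
time_s: 17.38
tool_pos: [0.6241, 0.0659, 0.1705]
tcp_rot: [-0.001, 0.996, 0.085, -0.003]
force: [-0.1, -0.3, 0.7]
width: 0.0009
```

```bash
python3 -c "
from h import *
show();plan([.50,.02,.30],-60,6,1.0)"
```

```text
t 17.38 p [0.6241 0.0659 0.1705] yawy -80.2 F [-0.09 -0.29  0.74] w 0.0009 j [-0.15  0.46  0.    1.64 -0.    1.05 -1.55]
now [0.6241 0.0659 0.1705] -80.2
{"dp": [-0.073, 0.013, -0.072], "rotation": [-0.001, 0.002, -0.118], "hand": 1.0},
{"dp": [-0.073, 0.009, -0.072], "rotation": [-0.001, 0.002, -0.117], "hand": 1.0},
{"dp": [-0.074, 0.005, -0.071], "rotation": [-0.001, 0.002, -0.118], "hand": 1.0},
{"dp": [-0.074, 0.001, -0.072], "rotation": [-0.001, 0.002, -0.117], "hand": 1.0},
{"dp": [-0.073, -0.004, -0.072], "rotation": [-0.001, 0.001, -0.118], "hand": 1.0},
{"dp": [-0.073, -0.008, -0.071], "rotation": [-0.0, 0.002, -0.117], "hand": 1.0},
end [0.5    0.0199 0.2999] -60.0
```

servo_tool:
  motion:
    - {"dp": [-0.03,0,-0.1],"rotation": [0,0,0],"hand": 1}
    - {"dp": [-0.08,0.01,-0.09],"rotation": [0,0,0],"hand": 1}
    - {"dp": [-0.09,0,-0.08],"rotation": [0,0,0],"hand": 1}
    - {"dp": [-0.09,0,-0.06],"rotation": [0,0,0],"hand": 1}
    - {"dp": [-0.09,0,-0.04],"rotation": [0,0,0],"hand": 1}

```text
time_s: 17.8
tool_pos: [0.5129, 0.0435, 0.2853]
tcp_rot: [-0.001, 0.996, 0.085, 0.001]
force: [-0.2, -0.2, 0.1]
width: 0.0007
```

servo_tool:
  motion:
    - {"dp": [-0.09,0,0],"rotation": [0,0,0],"hand": 1}
    - {"dp": [-0.06,0,0],"rotation": [0,0,0],"hand": 1}
    - {"dp": [0,0,0],"rotation": [0,0,0],"hand": 1}
    - {"dp": [0,0,0],"rotation": [0,0,0],"hand": 1}

```text
time_s: 18.13
tool_pos: [0.4691, 0.036, 0.2838]
tcp_rot: [-0.001, 0.996, 0.085, 0.0]
force: [-0.3, 0.2, 0.6]
width: 0.0007
```

```bash
python3 -c "
from h import *
show();im=snapshot('top');cv2.imwrite('pics/t12.png',im);crop(im,225,125,395,225,4.7,'t12c.png')
im=snapshot('scene');cv2.imwrite('pics/s12.png',im);crop(im,270,220,400,310,6,'s12c.png')"
```

```text
t 18.13 p [0.4691 0.036  0.2838] yawy -80.2 F [-0.26  0.22  0.64] w 0.0007 j [-0.14  0.06  0.    1.88 -0.    1.19 -1.54]
```

View pics/t12.png

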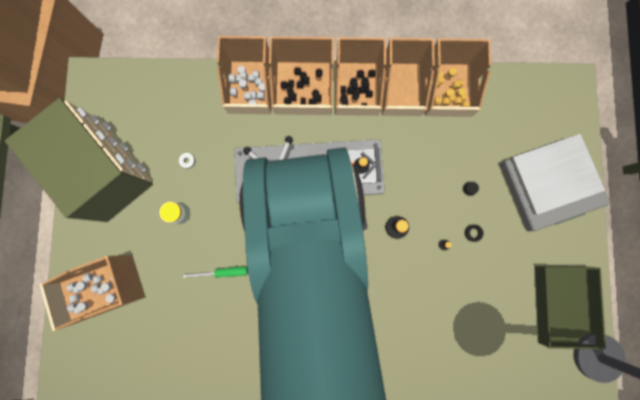

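View pics/s12c.png

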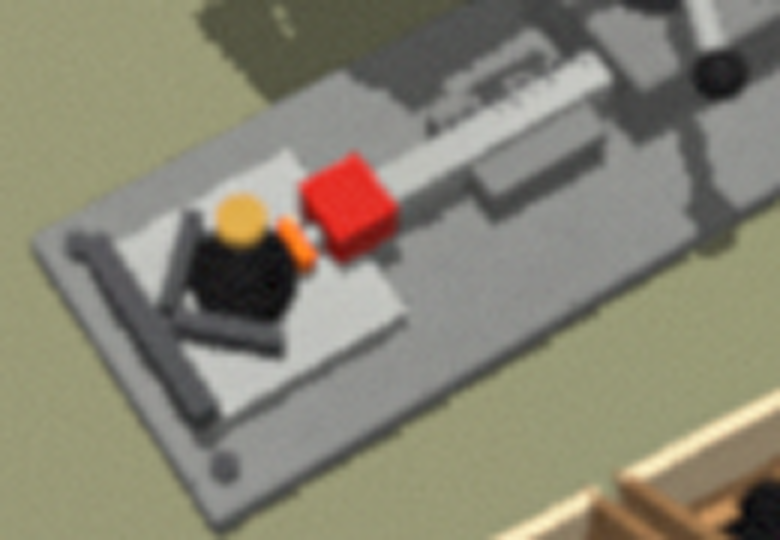

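View pics/t12c.png

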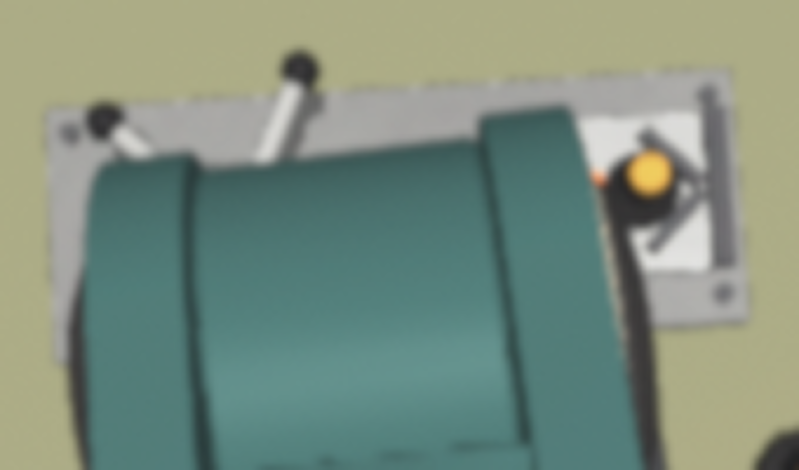

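```bash
python3 -c "
from h import *
T=lambda x,y:((x+.5)/4.7-.5+225,(y+.5)/4.7-.5+125)
print('foot',pix2w('top',*T(650,173),.085), 'scene',pix2w('scene',(241.5)/6-.5+270,(217.5)/6-.5+220,.084))
b=pix2w('top',*T(299,70),.112)[:2]-HUB;print('ball',np.hypot(*b),np.degrees(np.arctan2(b[1],b[0])))
b=pix2w('top',*T(104,121),.112)[:2]-HUB;print('ball',np.hypot(*b),np.degrees(np.arctan2(b[1],b[0])))"
```

```text
foot [ 0.63670069 -0.08450917  0.085     ] scene [ 0.63774214 -0.08346374  0.084     ]
ball 0.08976011232185696 -20.07048056699072
ball 0.09006653122795856 52.00066153041766
```

```bash
python3 -c "
from h import *
show();print(hand_in())"
```

```text
t 18.23 p [0.4698 0.0362 0.2831] yawy -80.3 F [-0.25  0.32  0.77] w 0.0009 j [-0.14  0.07  0.    1.88 -0.    1.19 -1.54]
the job is handed in; nothing more can be done
None
```

I stood the middle-sized levelling foot in the nest, about 5 mm from home, and let go of it. I then pushed two capstan spokes round clockwise until the nose drew the foot into the V, and handed in at 18.2 s of the 72 s allowed.

- **Push at the spoke:** it read about 6.3–7.8 N during the final slow free-running stretch. It climbed to about 11.4 N over the last 9–10 degrees, with reading noise of roughly ±0.7 N.
- **Clamping force:** it cannot be read directly. From the push trend and the spring figures I estimate about 20 N, inside the 12 to 45 N limits.
- **Foot position:** the last pictures put its axis at (0.637, -0.084), within about 1.5 mm of the nest point as I measured it. It looks upright, and the nose is against it.
- **Capstan:** after I let go, the spokes stood where I had left them, within about 2 degrees, so I saw no run-back.
- **Robot and bystanders:** the arm ended clear of everything, with the force reading near zero. The other things I could see had not moved, but the arm hid the brass bush in the last top view, so I did not check that one at the end.

One reading disagreed: during the second push there was a sideways drag of up to 6.7 N from the finger rubbing along the spoke. I took that off before the final readings.

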